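# Hang the saw frame on the swing-out sprung hook and tug-test it

## Robot

A 7-joint arm with a two-finger parallel gripper is mounted at the origin on the work surface. World frame = base frame: x ahead of the robot, y to its left, z up, the work surface at z = 0. Lengths are in mm, angles in degrees, forces in N, time in s.
With the tool pointing down it reaches from about 350 to 775 mm from the base axis. Payload 3.1 kg.
Tool frame: the origin (TCP) lies at the very end of the fingers, on their centre line; the grasp point (between the pads) lies 19 mm behind it; z points along the fingers, y is the direction in which the jaws open and shut (so a half turn about z gives the same grasp; the last joint's range is limited). The gripper opens to 85 mm and grips with 20 to 120 N. Pads are 22 mm wide; open, the fingers measure 114 mm over their backs; the gripper's body (76 mm by 85 mm) begins 54 mm behind the grasp point. The pads swing forward as they close: fully open they stand 13 mm farther back than shut.
Start: joints at [-75.613, 17.813, 0.802, 86.603, -0.252, 75.585, -1.558], TCP at [158.722, 526.617, 205.004] pointing down, gripper open.
Joint ranges: [-154.91, 154.91], [-16.99, 109.72], [-72.82, 74.43], [7.12, 147.25], [-82.49, 262.49], [11.32, 116.49], [-174.64, 174.64]. Speed limits (degrees/s): [159.86, 159.86, 180, 180, 180, 180, 180].

## Interface

Orientations are given as a 3x3 rotation matrix whose columns are the frame's x, y, z axes.
In Python, from rig import manip gives the robot as it stands. The module is installed in compiled form; this text tells all that it offers.
- The arm moves only by the tool arm_command, never from a script. Its argument "commands" is a list that holds one entry, the list of rows, each a list of 7 numbers: the shift along the tool's x, y, z in m, then the turn, a rotation vector about the tool's x, y, z in degrees, then the closure in counts, from 0 (fully open) to 255 (shut). In form: [[[tx, ty, tz, wx, wy, wz, gripper], ...]]. A call has 1 to 5 rows; each row is the pose to reach, as a shift and turn from the pose commanded when the call began, along the tool's axes at that moment; what a row does not reach only later rows make up. A row lasts 1/10 s, in which the tool goes at most 50 mm and 8.59 degrees, less where a joint would pass 70% of its speed; a pose out of reach is approached as far as the arm can. A call with a gripper value outside its range is refused whole. The fingers move at their own pace and stop on an object; "force" is the grip in N (left out, the last holds). Time passes only in rows, so rows that repeat a pose let the fingers close. It gives the time, the measured TCP pose, the force and the opening at its end, in the units of the state.
- manip.get_state(): the state, without advancing time (a new reading comes with each control period).
- manip.capture(name): name is "scene" or "top"; returns a dict with "frame" (384x512x3 uint8, red, green, blue), "depth" (384x512 float32, mm along the optical axis (not along the pixel's ray), 0 where there is no reading), "camera_matrix" (3x3 intrinsics, pixels), "k1" (the pictures are not rectified: a ray, as slopes to the right and down, at radius r is drawn at 1 + k1 r^2 times it, then the intrinsics apply), "rvec" (rotation vector, rad) and "tvec" (3), from world to camera coordinates, as OpenCV has them. Camera axes: x right, y down, z forward; pixel columns grow to the right and rows downward; lengths in mm; the calibration is good to about 2 mm. A picture is of the moment at which its call begins.
- manip.hand_in(): hands the job in, once; it reports no verdict.
The state is a dict: "time": time; "joint_pos": joint angles; "qd": joint speeds; "effort": joint torques, N m; "ee_pos": TCP position; "orientation": TCP orientation; "ft_force": force on the tool from outside, world axes, zero at the start; "torque": the same for the moment, N m; "grip_width": opening from 0.0 (shut) to 1.0 (fully open).
Only numpy, scipy, OpenCV 4.12 (cv2) and the standard library are available. Lean on these libraries where they do the work, as an engineer would, in place of code of your own. Each camera call takes 0.05 s, during which the arm holds its last target.

## Task

Swing the folded hanger arm out with a push until it reaches its stop, then lift the jeweller's saw frame out of the wooden tool block and hang it on the arm's hook by the notch under its top bar. With the fingers still on the saw, tug it gently down so that the sprung hook gives about 15 mm, then let go and leave it hanging still, arm out, without disturbing the loose things on the bench.

Things in the scene. Friction and masses are not known exactly. Their poses are not given: they have to be found in the camera images.
- saw_clamp (a point): Centre of the square aluminium clamp block (14 x 14 mm, 44 mm high) on top of the saw frame: the place to grip from above; the saw balances about below it. Axes: z along the saw, up when the handle points down; the steel frame lies in the x-z plane, 8 mm thick, spine at -x. The frame's top bar spans z -30 to -22 mm and x -44 to +28 mm from here.
- saw: The saw frame, 210 mm tall, about 0.18 kg, standing handle-down in the tool block. Origin: centre of the lower end of its round wooden handle (30 mm thick, 70 mm long); axes as saw_clamp, which lies at x -22, z 188 mm. The frame's opening spans z 93 to 158 mm and x -58 (spine) to -2 mm (thin blade).
- saw_seat (a point): On the saw, 30 mm below saw_clamp: middle of the notch under its top bar, where the hook bar is to bear. The notch is 26 mm wide along the saw's x, between two lugs 7 mm deep. Axes as saw_clamp. The frame can face either way on the hook.
- pocket (a point): Wooden tool block, 90 x 80 x 50 mm, fixed. This point is the mouth of its square pocket (29.5 mm wide, 38 mm deep) in which the saw's handle stands loosely. Two short fixed tools in the block reach 45 mm above it. z up.
- hanger_pivot (a point): The hanger: a steel post on a 90 mm round foot, fixed, with an arm that swivels on top. This point is on the swivel axis at the height of the centre line of arm and hook bar, 205 mm up. Axes fixed to the post, z up: folded, the arm points to -y (joint 0); fully out, to -x (joint 1.57). Arm 14 mm thick, ending in a 24 mm wide guide 59 to 81 mm out.
- hook_seat (a point): Middle of the top of the steel hook bar (10 mm thick), 120 mm from the swivel axis: the saw hangs here, frame across the bar. Moves with arm and hook. z up; the bar points outward along -y, level from 32 mm inside this point to 30 mm outside, then an upturned tip ends 42 mm outside and 11 mm above it. Nothing on the arm is higher than that tip.
- hanger_arm (a joint): Swivel of the arm about the upright post, rad: 0 folded, 1.57 fully out at its stop, turning clockwise seen from above. Stiff (about 2 N at the hook); stays where it is left.
- hook (a joint): How far the hook is drawn down on its spring, m: 0 at rest, end of travel 0.030. Preloaded about 2 N, then 0.4 N per mm; the saw's own weight draws it 0 to 3 mm.
- hammer: Loose hammer lying on the bench, 200 mm long; a bystander.
- driver: Loose screwdriver lying on the bench, 170 mm long; a bystander.
- brush: Loose brush lying on the bench, 170 mm long; a bystander.
- jar: Loose glass jar, 60 mm across and 60 mm high; a bystander.
- bench_block: Loose flat steel block, 75 x 75 x 22 mm, near or under the hook; a bystander.
- pin: Loose piece of wood, 130 x 60 x 16 mm; a bystander.
There are look-alikes about, which are no part of the job. Of the things that look like the part that bears hanger_pivot, the middle-sized one is meant.

How it is judged (in metres and radians):
On the way, in this order (a step that is already met when the one before it is completed fails the run):
1. the hanger arm is swung out to its stop (value of joint hanger_arm above 1.45 rad), for 0.2 s.
2. the saw hangs in its notch on the hook bar and, with the fingers on it, is tugged down so that the hook gives 8 to 23 mm (value of joint hook above 0.008 m and contact force between the fingers and saw above 0.5 N and x of saw_seat in the frame of hook_seat between -0.014 and 0.014 m and y of saw_seat in the frame of hook_seat between -0.034 and 0.03 m and z of saw_seat in the frame of hook_seat between -0.005 and 0.005 m), for 0.15 s.
At the end, for the whole second after the job is handed in: The arm is out (joint over 1.35 rad) and the saw, released and still (under 0.03 m/s), hangs handle-down within 0.3 rad of vertical, the hook bar bearing in its notch (within 14 mm across, 6 mm in height, anywhere on the level part of the bar) and the hook's spring back up (under 6 mm) (value of joint hanger_arm above 1.35 rad and value of joint hook below 0.006 m and x of saw_seat in the frame of hook_seat between -0.014 and 0.014 m and y of saw_seat in the frame of hook_seat between -0.034 and 0.03 m and z of saw_seat in the frame of hook_seat between -0.006 and 0.006 m and angle between saw_seat's own z axis and vertical below 0.3 rad and linear speed of saw below 0.03 m/s); the robot touches nothing.
It fails at once if the hook is pulled down harder than a gentle tug (over 23 mm) (value of joint hook above 0.023 m).
It fails at once if the saw is dropped (height (world z) of saw_clamp below 0.15 m).
It fails at once if a loose bystander is shifted by more than 30 mm (distance of any of hammer, driver, brush, jar, bench_block, pin from where it was at the start of the episode above 0.03 m).
It also fails if it takes over 64 s, if anything falls off the work surface, if the arm or the gripper's body presses on something with over 40 N, if the wrist force passes 120 N, or if a joint passes its speed limit or range.

## Working session

There is one attempt and no reset: what is moved stays moved. The work goes in short steps, Python scripts to look and compute and a tool call to move; the robot and the scene stay as the last step left them, time stands still between calls to the robot, and variables do not carry over. Pictures are saved under pics/ and viewed, and the job is handed in when it is done.

Besides the shell and the picture viewer there is one more tool, called after "Request:" as name(argument=value, ...) on one line, values as JSON. arm_command: Moves the arm, as the interface text tells. Its arguments: {"type":"object","properties":{"commands":{"type":"array"},"force":{"type":"number"}},"required":["commands"]}

```bash
mkdir -p pics; ls; cat > h.py <<'E'
import numpy as np, cv2
from rig import manip
def cap(name, out=None):
    c=manip.capture(name)
    if out: cv2.imwrite('pics/'+out, c['frame'][:,:,::-1])
    np.savez('last_'+name+'.npz', **{k:np.array(v) for k,v in c.items()})
    return c
def load(name):
    d=np.load('last_'+name+'.npz'); return {k:d[k] for k in d.files}
def ray(c,u,v):
    K=np.array(c['camera_matrix']);k1=float(c['k1'])
    x=(u-K[0,2])/K[0,0]; y=(v-K[1,2])/K[1,1]
    X,Y=x,y
    for _ in range(20):
        f=1+k1*(X*X+Y*Y); X,Y=x/f,y/f
    return np.array([X,Y,1.0])
def RT(c):
    R,_=cv2.Rodrigues(np.array(c['rvec'],float)); return R,np.array(c['tvec'],float).reshape(3)
def pix2plane(c,u,v,z):
    R,t=RT(c); o=-R.T@t; d=R.T@ray(c,u,v); return o+d*(z-o[2])/d[2]
def depthpt(c,u,v):
    R,t=RT(c); z=float(c['depth'][int(v),int(u)]); return R.T@(ray(c,u,v)*z-t)
def cloud(c):
    R,t=RT(c);K=np.array(c['camera_matrix']);k1=float(c['k1'])
    v,u=np.mgrid[0:384,0:512]; x=(u-K[0,2])/K[0,0]; y=(v-K[1,2])/K[1,1]; X,Y=x.copy(),y.copy()
    for _ in range(20):
        f=1+k1*(X*X+Y*Y); X,Y=x/f,y/f
    P=np.stack([X,Y,np.ones_like(X)],-1)*c['depth'][...,None]
    return (P-t)@R
def proj(c,p):
    R,t=RT(c);K=np.array(c['camera_matrix']); q=R@np.array(p)+t; x,y=q[0]/q[2],q[1]/q[2]; f=1+float(c['k1'])*(x*x+y*y)
    return K[0,0]*x*f+K[0,2],K[1,1]*y*f+K[1,2]
def tri(c1,p1,c2,p2):
    A=[];o=[]
    for c,p in((c1,p1),(c2,p2)):
        R,t=RT(c); o.append(-R.T@t); d=R.T@ray(c,*p); A.append(d/np.linalg.norm(d))
    M=np.stack([A[0],-A[1]],1); s=np.linalg.lstsq(M,o[1]-o[0],rcond=None)[0]
    a=o[0]+s[0]*A[0]; b=o[1]+s[1]*A[1]; return (a+b)/2, np.linalg.norm(a-b)
E
python3 - <<'E'
from h import *
print(manip.get_state())
for n in('scene','top'):
    c=cap(n,n+'0.png'); R,t=RT(c); print(n,-R.T@t,R,c['camera_matrix'],c['k1'],(c['depth']>0).mean())
E
```

```text
pics
{'time': 0.0, 'joint_pos': array([-75.61184964,  17.8607001 ,   0.80310136,  86.69158593,
        -0.25159401,  75.58755703,  -1.5571162 ]), 'qd': array([ 0.05006351, -0.12005987, -0.05345665, -0.01978707, -0.00541937,
       -0.05463282, -0.03741572]), 'effort': array([-1.44526534e-04, -3.79918170e+01,  1.46109774e-01, -2.30593801e+01,
        1.22467699e-02,  1.36221791e-02, -3.05443564e-06]), 'ee_pos': array([158.53334097, 525.81034748, 203.92136296]), 'orientation': array([[-9.57456233e-01,  2.88577924e-01, -5.85561382e-04],
       [ 2.88578495e-01,  9.57453386e-01, -2.33791859e-03],
       [-1.14023964e-04, -2.40743515e-03, -9.99997096e-01]]), 'ft_force': array([0.84983676, 0.36245206, 0.7498139 ]), 'torque': array([0.00742713, 0.02945852, 0.00789542]), 'grip_width': 0.9979030251496356}
scene [1072.61883811 -708.9736517  1200.45517899] [[ 0.73408385  0.67901111 -0.00805059]
 [ 0.49657608 -0.54486305 -0.67567481]
 [-0.46317717  0.49200424 -0.73715584]] [[473.8173212    0.         252.63002817]
 [  0.         473.8173212  200.73647002]
 [  0.           0.           1.        ]] -0.04632746533041478 0.9951121012369791
top [ 245.33480019  -12.49568209 1116.39617421] [[-0.00849906 -0.99990631  0.01073048]
 [-0.98666533  0.00664129 -0.16262663]
 [ 0.16254013 -0.01196956 -0.98662933]] [[372.04094467   0.         260.34678125]
 [  0.         372.04094467 187.06617768]
 [  0.           0.           1.        ]] 0.009852998425711702 0.9961344401041666
```

View pics/scene0.png

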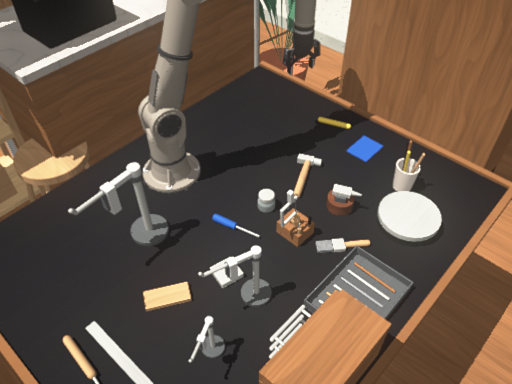

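View pics/top0.png

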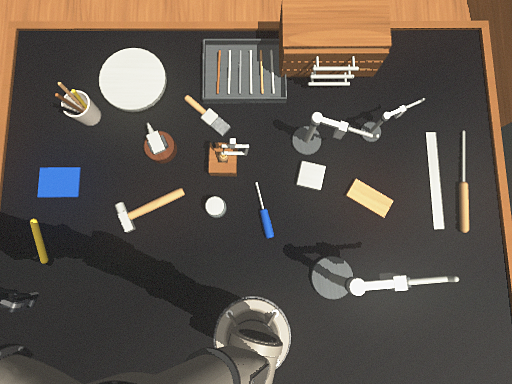

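```bash
python3 - <<'E'
from h import *
s=load('scene');t=load('top')
def crop(c,x0,y0,x1,y1,f,out):
    cv2.imwrite('pics/'+out,cv2.resize(c['frame'][y0:y1,x0:x1,::-1],None,fx=f,fy=f,interpolation=cv2.INTER_CUBIC))
crop(s,185,175,345,310,5,'s_crop.png')
crop(t,190,85,350,215,5,'t_crop.png')
for c in(s,t):
    P=cloud(c); z=P[...,2]; m=(z<3)&(z>-20); print(np.median(z[m]), z[m].std())
P=cloud(t)
for u,v in((317,118),(307,142),(345,126),(370,133),(225,160),(233,145),(240,152),(222,153),(215,207),(311,176)): print(u,v,P[v,u].round(1))
P=cloud(s); print()
for u,v in((256,251),(256,293),(232,264),(205,273),(291,195),(292,212),(300,215),(288,211)): print(u,v,P[v,u].round(1))
E
```

```text
-0.2677289444653392 2.787081729141799
-0.08139858751723802 1.8473706566147778
317 118 [ 570.7 -168.8  214.1]
307 142 [ 563.6 -169.    22.4]
345 126 [ 549.6 -239.4  212.8]
370 133 [ 594.1 -366.    12.4]
225 160 [496.9  75.8  72.4]
233 145 [502.7  44.4 208.6]
240 152 [512.5  31.4 102.2]
222 153 [509.3  81.6 104.4]
215 207 [363.  104.7  56.8]
311 176 [ 458.5 -178.2   20.6]

256 251 [ 578.  -173.2  213.2]
256 293 [ 580.7 -176.9   16.5]
232 264 [ 560.5 -243.7  212.7]
205 273 [ 527.2 -306.5  207.7]
291 195 [516.   43.1 209.2]
292 212 [475.2 110.6  46.7]
300 215 [505.4 113.6  52.8]
288 211 [437.2 139.5  -2.1]
```

View pics/s_crop.png

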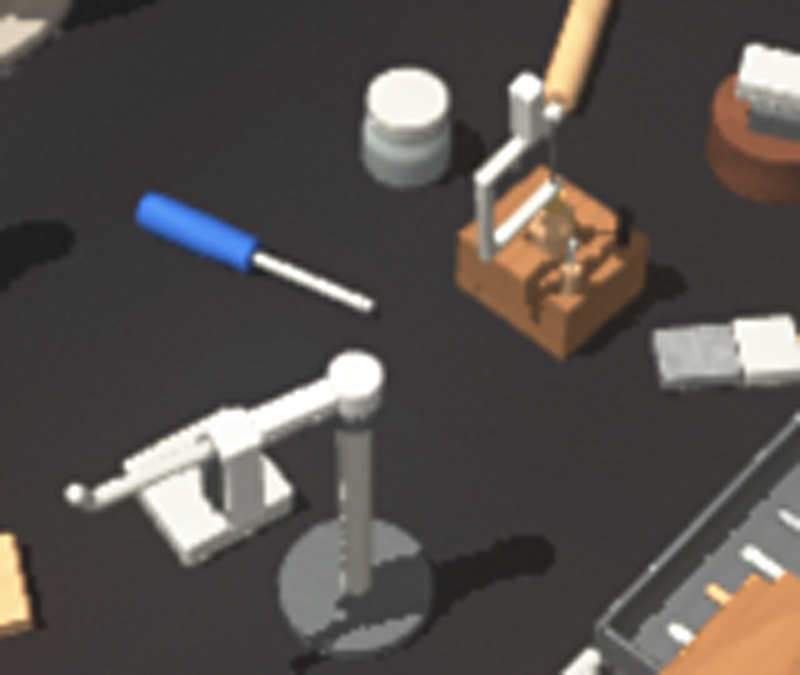

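View pics/t_crop.png

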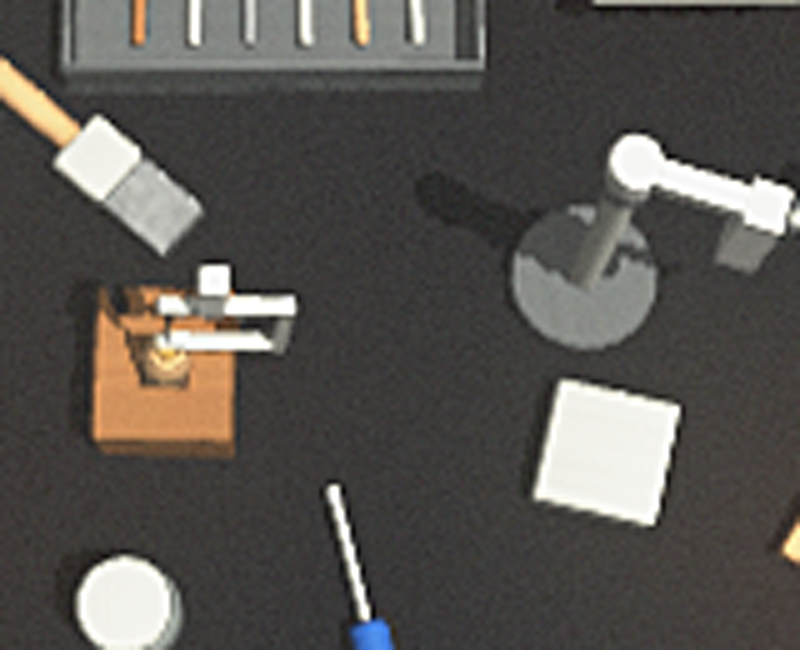

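```bash
python3 - <<'E'
from h import *
s=load('scene');t=load('top')
print('clamp top',tri(t,(232.6,141),s,(290.4,192.6)))
print('pivot cap',tri(t,(317,117.6),s,(256,249.4)))
for n,c in(('s',s),('t',t)):
    P=cloud(c); x,y,z=P[...,0],P[...,1],P[...,2]
    m=(z>198)&(z<235)&(x>430)&(x<640)&(y<-130)&(y>-340)
    p=P[m]; print(n,len(p)); 
    q=p[:,:2]-[574,-171]; r=np.hypot(*q.T)
    for a in range(0,180,15):
        k=(r>=a)&(r<a+15)
        if k.sum(): print(a,k.sum(),p[k].mean(0).round(1),p[k].min(0).round(),p[k].max(0).round())
    m=(z>195)&(z<225)&(x>450)&(x<560)&(y>0)&(y<100); p=P[m]
    print('clamp',len(p),p.mean(0).round(1),p.min(0).round(1),p.max(0).round(1))
    m=(z>165)&(z<190)&(x>450)&(x<560)&(y>-20)&(y<130); p=P[m]
    print('bar',len(p),p.mean(0).round(1),p.min(0).round(1),p.max(0).round(1))
    if len(p)>5: print(cv2.fitLine(p[:,:2].astype(np.float32),cv2.DIST_HUBER,0,.01,.01).ravel())
    m=(z>38)&(z<62)&(x>430)&(x<560)&(y>0)&(y<160); p=P[m]
    print('block',len(p),p.mean(0).round(1),p.min(0).round(1),p.max(0).round(1))
    r=cv2.minAreaRect(p[:,:2].astype(np.float32)); print(r)
    for nm,b in (('bb',(410,520,-250,-120,12,30)),('foot',(500,640,-240,-120,8,30)),('jar',(320,400,60,150,40,80)),('driver',(280,420,-90,20,5,40))):
        m=(x>b[0])&(x<b[1])&(y>b[2])&(y<b[3])&(z>b[4])&(z<b[5]); p=P[m]
        if len(p)>4: print(nm,len(p),p.mean(0).round(1),cv2.minAreaRect(p[:,:2].astype(np.float32)))
E
```

```text
clamp top (array([511.50198737,  45.21483136, 214.35926557]), np.float64(0.2901698776336648))
pivot cap (array([ 573.21852567, -168.84493429,  211.22618666]), np.float64(1.238449250192823))
s 448
0 94 [ 577.1 -173.6  212.8] [ 562. -185.  198.] [ 588. -160.  220.]
15 44 [ 572.  -190.4  210.1] [ 559. -200.  201.] [ 589. -174.  216.]
30 42 [ 564.7 -206.6  209.7] [ 556. -215.  198.] [ 572. -199.  215.]
45 40 [ 559.4 -221.2  210. ] [ 550. -230.  200.] [ 567. -212.  216.]
60 57 [ 556.  -235.9  210.5] [ 542. -244.  198.] [ 566. -228.  216.]
75 56 [ 550.4 -249.   209. ] [ 538. -256.  198.] [ 562. -239.  217.]
90 25 [ 544.  -263.9  208.6] [ 538. -271.  205.] [ 550. -256.  212.]
105 22 [ 539.3 -278.3  208.9] [ 531. -286.  204.] [ 545. -271.  213.]
120 24 [ 534.7 -292.3  208.8] [ 528. -300.  200.] [ 540. -286.  212.]
135 22 [ 529.2 -305.6  207.2] [ 523. -313.  201.] [ 536. -299.  216.]
150 22 [ 526.  -319.2  216.1] [ 519. -325.  206.] [ 531. -314.  222.]
clamp 54 [513.3  41.6 211.8] [504.9  32.7 195.2] [520.3  52.5 223.1]
bar 83 [512.8  37.7 174.9] [502.4   2.4 165.6] [518.7  76.3 189.4]
[1.301
[... 1704 characters left out ...]
3e+01]
block 638 [502.   88.1  49.8] [463.1  45.2  38.5] [555.4 125.3  61.4]
((509.402099609375, 85.32818603515625), (80.35674285888672, 91.25399017333984), 88.87848663330078)
bb 620 [ 459.7 -177.7   21.3] ((460.98992919921875, -178.5564422607422), (75.2229232788086, 76.1506576538086), 76.22010040283203)
foot 566 [ 566.8 -166.6   13.9] ((562.9053344726562, -172.39862060546875), (107.35578918457031, 87.62879943847656), 23.85413360595703)
jar 276 [365.6 105.5  59.8] ((365.91680908203125, 104.98501586914062), (49.861976623535156, 51.59919357299805), 89.7232666015625)
driver 286 [329.  -39.9  20.9] ((346.7138671875, -39.31957244873047), (84.97447967529297, 123.49823760986328), 71.09825134277344)
```

```bash
cat >> h.py <<'E'
from scipy.spatial.transform import Rotation as Ro
def plan(target, az=None, base=None):
    """shift (m) and turn (deg) in tool axes; az = azimuth of tool y, tool straight down"""
    st=manip.get_state() if base is None else base
    R=np.array(st['orientation']); p=np.array(st['ee_pos'])
    d=R.T@(np.array(target)-p)/1000
    w=np.zeros(3)
    if az is not None:
        a=np.radians(az); y=np.array([np.cos(a),np.sin(a),0]); z=np.array([0,0,-1.]); x=np.cross(y,z)
        w=Ro.from_matrix(R.T@np.stack([x,y,z],1)).as_rotvec(degrees=True)
    print('plan',d.round(4),w.round(2))
def stt():
    st=manip.get_state(); R=st['orientation']
    print('t',round(st['time'],2),'p',st['ee_pos'].round(1),'azy',np.degrees(np.arctan2(R[1,1],R[0,1])).round(2),'zt',R[:,2].round(4),'f',st['ft_force'].round(1),'w',round(st['grip_width'],3),'j',st['joint_pos'].round(0))
E
python3 - <<'E'
from h import *
s=load('scene');t=load('top')
for c in(s,t):
    P=cloud(c); x,y,z=P[...,0],P[...,1],P[...,2]
    for nm,b in (('box',(640,900,-400,0)),('small',(560,680,-480,-340)),('big',(120,330,-500,-130)),('brushetc',(540,640,0,120)),('region',(380,640,-340,-130))):
        m=(x>b[0])&(x<b[1])&(y>b[2])&(y<b[3])&(z>40); p=P[m]
        if len(p): print(nm,p.min(0).round(),p.max(0).round(), np.percentile(p[:,2],98).round())
plan([330,470,300],45); stt()
E
```

```text
box [ 705. -393.   40.] [900. -89. 177.] 174.0
small [ 593. -475.   44.] [ 650. -362.  159.] 155.0
big [ 146. -451.   40.] [ 191. -216.  301.] 293.0
brushetc [540.  40.  40.] [559. 119.  94.] 85.0
region [ 519. -325.   40.] [ 589. -160.  222.] 218.0
box [ 738. -388.   40.] [900. -88. 177.] 173.0
small [ 592. -472.   41.] [ 649. -359.  158.] 154.0
big [ 144. -448.   41.] [ 185. -211.  301.] 294.0
brushetc [541.  46.  45.] [555. 119.  85.] 84.0
region [ 517. -320.   41.] [ 584. -155.  223.] 216.0
plan [-0.1803 -0.0043 -0.096 ] [-0.12  0.04 28.23]
t 0.1 p [158.5 525.9 204. ] azy 73.23 zt [-5.0e-04 -2.1e-03 -1.0e+00] f [-1.   0.1 -0.5] w 1.0 j [-76.  18.   1.  87.  -0.  76.  -2.]
```

Request:
arm_command(commands=[[[-0.036,-0.001,-0.02,0,0,6,255],[-0.072,-0.002,-0.04,0,0,12,255],[-0.11,-0.003,-0.06,0,0,18,255],[-0.145,-0.004,-0.08,0,0,24,255],[-0.18,-0.004,-0.096,0,0,28.2,255]]], force=60)

```text
time: 0.6
ee_pos: [331.2, 470.1, 301.9]
orientation: [[-0.705, 0.709, 0.0], [0.709, 0.705, 0.0], [-0.0, 0.0, -1.0]]
ft_force: [-0.8, 0.9, 0.7]
grip_width: 0.144
```

```bash
python3 -c "
from h import *
stt(); plan([480,330,300],20)"
```

```text
t 0.6 p [331.2 470.1 301.9] azy 44.82 zt [ 3.e-04  3.e-04 -1.e+00] f [-0.8  0.9  0.7] w 0.144 j [-64.  19.  11.  71.  -4.  90.  -9.]
plan [-0.2042  0.0068  0.0019] [ 2.000e-02 -0.000e+00  2.482e+01]
```

Request:
arm_command(commands=[[[-0.041,0.001,0,0,0,5,255],[-0.082,0.003,0,0,0,10,255],[-0.122,0.004,0,0,0,15,255],[-0.163,0.006,0.001,0,0,20,255],[-0.204,0.007,0.002,0,0,24.8,255]]])

```text
time: 1.1
ee_pos: [479.9, 330.4, 298.4]
orientation: [[-0.343, 0.939, -0.001], [0.939, 0.343, -0.0], [-0.0, -0.001, -1.0]]
ft_force: [1.0, -0.1, 0.1]
grip_width: -0.001
```

```bash
python3 -c "
from h import *
stt(); plan([570,120,300],0)"
```

```text
t 1.1 p [479.9 330.4 298.4] azy 20.05 zt [-8.e-04 -3.e-04 -1.e+00] f [ 1.  -0.1  0.1] w -0.001 j [-50.  21.  20.  71.  -7.  90. -11.]
plan [-0.2285  0.0125 -0.0016] [-5.000e-02  1.000e-02  2.005e+01]
```

Request:
arm_command(commands=[[[-0.046,0.002,0,0,0,4,255],[-0.092,0.005,0,0,0,8,255],[-0.137,0.007,0,0,0,12,255],[-0.183,0.01,-0.001,0,0,16,255],[-0.2285,0.0125,-0.0016,0,0,20,255]]])

```text
time: 1.6
ee_pos: [570.1, 119.9, 300.2]
orientation: [[-0.001, 1.0, -0.001], [1.0, 0.001, 0.0], [0.0, -0.001, -1.0]]
ft_force: [0.9, 0.6, -0.8]
grip_width: -0.002
```

```bash
python3 -c "
from h import *
stt(); plan([600,-100,300],-19.4)"
```

```text
t 1.6 p [570.1 119.9 300.2] azy 0.08 zt [-9.e-04  1.e-04 -1.e+00] f [ 0.9  0.6 -0.8] w -0.002 j [-33.  22.  29.  71. -10.  90.  -6.]
plan [-2.199e-01  2.960e-02  1.000e-04] [-5.000e-02  1.000e-02  1.948e+01]
```

Request:
arm_command(commands=[[[-0.044,0.006,0,0,0,4,255],[-0.088,0.012,0,0,0,8,255],[-0.132,0.018,0,0,0,12,255],[-0.176,0.024,0,0,0,16,255],[-0.22,0.03,0,0,0,19.5,255]]])

```text
time: 2.1
ee_pos: [600.6, -99.7, 300.1]
orientation: [[0.332, 0.943, -0.001], [0.943, -0.332, 0.001], [0.0, -0.001, -1.0]]
ft_force: [0.1, 0.1, 0.2]
grip_width: -0.002
```

```bash
python3 -c "
from h import *
stt(); plan([580,-295,290],-19.4)"
```

```text
t 2.1 p [600.6 -99.7 300.1] azy -19.4 zt [-9.e-04  6.e-04 -1.e+00] f [0.1 0.1 0.2] w -0.002 j [-14.  26.  36.  66. -15.  92.  -1.]
plan [-0.191   0.0454  0.01  ] [-0.06 -0.01  0.  ]
```

Request:
arm_command(commands=[[[-0.04,0.009,0,0,0,0,255],[-0.08,0.018,0,0,0,0,255],[-0.12,0.028,0.005,0,0,0,255],[-0.16,0.038,0.01,0,0,0,255],[-0.191,0.0455,0.01,0,0,0,255]]])

```text
time: 2.6
ee_pos: [579.1, -296.3, 289.0]
orientation: [[0.333, 0.943, -0.003], [0.943, -0.333, 0.0], [-0.001, -0.003, -1.0]]
ft_force: [-0.0, 0.4, 0.1]
grip_width: -0.002
```

```bash
python3 -c "
from h import *
stt(); plan([580,-295,190],-19.4)
s=cap('scene','scene1.png');t=cap('top','top1.png')"
```

```text
t 2.6 p [ 579.1 -296.3  289. ] azy -19.43 zt [-2.9e-03  3.0e-04 -1.0e+00] f [-0.   0.4  0.1] w -0.002 j [  6.  32.  37.  59. -19.  94.  18.]
plan [0.0016 0.0007 0.099 ] [-0.17  0.04 -0.03]
```

View pics/scene1.png

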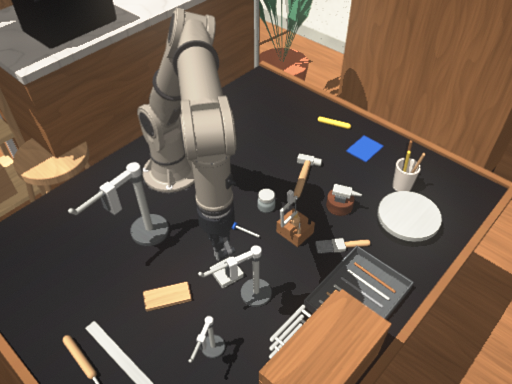

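View pics/top1.png

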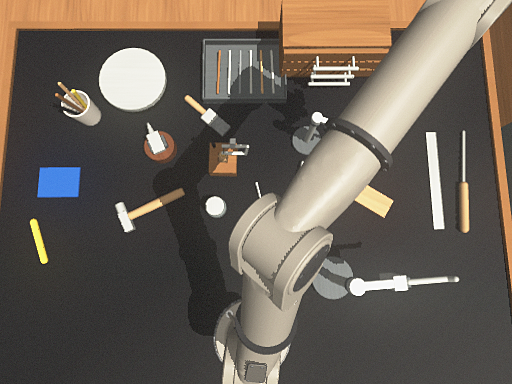

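```bash
python3 - <<'E'
from h import *
s=load('scene');t=load('top')
print(proj(s,[579,-296,289]),proj(t,[579,-296,289]),proj(s,[573,-170,205]))
cv2.imwrite('pics/s1c.png',cv2.resize(s['frame'][170:320,150:310,::-1],None,fx=5,fy=5,interpolation=cv2.INTER_CUBIC))
P=cloud(s)
for v in range(200,265,5): print(v,[P[v,u].round().tolist() for u in(210,218,224)])
E
```

```text
(np.float64(220.63438201066592), np.float64(263.2274255965292)) (np.float64(376.2031080308367), np.float64(103.27774718264905)) (np.float64(255.40931984411705), np.float64(251.09503305514332))
200 [[600.0, -324.0, 545.0], [610.0, -313.0, 543.0], [614.0, -301.0, 536.0]]
205 [[600.0, -325.0, 532.0], [612.0, -315.0, 532.0], [614.0, -303.0, 524.0]]
210 [[600.0, -327.0, 519.0], [610.0, -315.0, 517.0], [615.0, -305.0, 512.0]]
215 [[599.0, -328.0, 504.0], [609.0, -315.0, 501.0], [611.0, -301.0, 490.0]]
220 [[599.0, -329.0, 490.0], [608.0, -316.0, 486.0], [614.0, -305.0, 481.0]]
225 [[598.0, -329.0, 474.0], [610.0, -318.0, 474.0], [616.0, -308.0, 470.0]]
230 [[596.0, -330.0, 457.0], [609.0, -320.0, 459.0], [616.0, -309.0, 455.0]]
235 [[566.0, -307.0, 395.0], [604.0, -316.0, 435.0], [615.0, -310.0, 439.0]]
240 [[570.0, -312.0, 384.0], [601.0, -316.0, 415.0], [615.0, -311.0, 423.0]]
245 [[351.0, -141.0, 6.0], [592.0, -309.0, 383.0], [620.0, -316.0, 415.0]]
250 [[361.0, -152.0, -1.0], [588.0, -308.0, 361.0], [626.0, -323.0, 410.0]]
255 [[377.0, -166.0, 1.0], [585.0, -307.0, 338.0], [631.0, -328.0, 403.0]]
260 [[391.0, -180.0, 2.0], [412.0, -165.0, 7.0], [433.0, -160.0, 22.0]]
```

View pics/s1c.png

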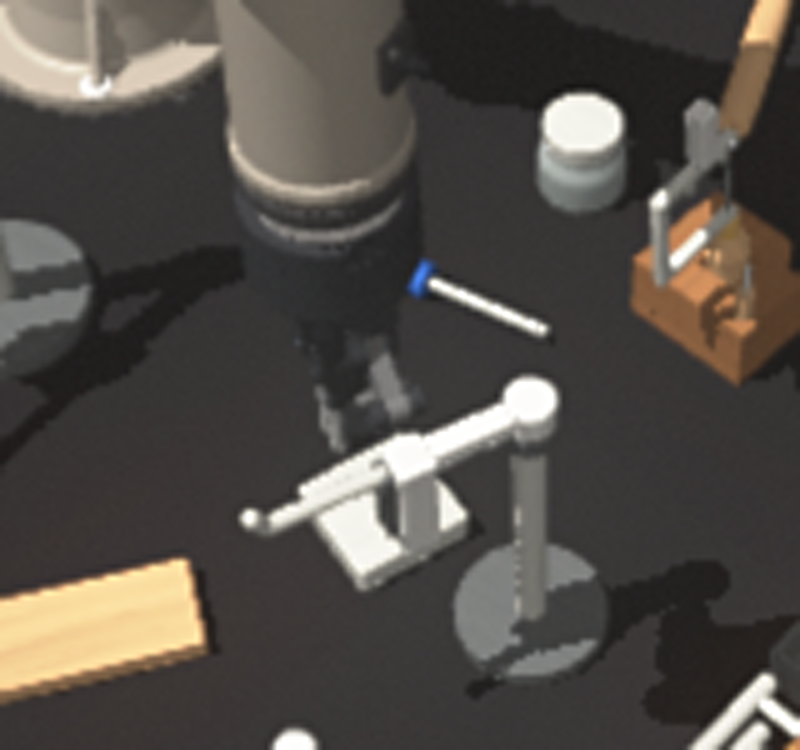

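Request:
arm_command(commands=[[[0.002,0.001,0.035,0,0,0,255],[0.002,0.001,0.07,0,0,0,255],[0.002,0.001,0.1,0,0,0,255],[0.002,0.001,0.1,0,0,0,255]]])

```text
time: 3.1
ee_pos: [579.8, -288.3, 184.8]
orientation: [[0.329, 0.944, -0.01], [0.944, -0.329, 0.007], [0.003, -0.011, -1.0]]
ft_force: [-0.7, 1.2, -0.2]
grip_width: 0.002
```

```bash
python3 - <<'E'
from h import *
stt()
piv=np.array([573,-170.]); e0=np.radians(180+70.6)
st=manip.get_state(); R=st['orientation']; p=st['ee_pos']
def tgt(th,off,r=112):
    a=e0-th; e=np.array([np.cos(a),np.sin(a)]); tn=np.array([np.sin(a),-np.cos(a)])
    return piv+r*e-off*tn
for th in [0,.1,.3,.5,.7,.9,1.1,1.3,1.4,1.5,1.57]:
    off=5+14.5*abs(np.cos(th))+11*abs(np.sin(th))
    off=min(off,5+18)
    q=tgt(th,off); print(th,q.round(1),(R.T@(np.r_[q,p[2]]-p)/1000).round(4))
E
```

```text
t 3.1 p [ 579.8 -288.3  184.8] azy -19.21 zt [-0.0097  0.0068 -0.9999] f [-0.7  1.2 -0.2] w 0.002 j [  4.  34.  36.  71. -19.  81.  19.]
0 [ 554.2 -282.1] [-0.0026 -0.0262  0.0003]
0.1 [ 544.  -280.1] [-0.004  -0.0365  0.0004]
0.3 [ 524.  -273.1] [-0.004  -0.0577  0.0006]
0.5 [ 505.1 -262. ] [ 0.0003 -0.0792  0.0009]
0.7 [ 488.2 -246.7] [ 0.0092 -0.1002  0.0012]
0.9 [ 474.5 -227.9] [ 0.0224 -0.1193  0.0014]
1.1 [ 464.8 -206. ] [ 0.0399 -0.1357  0.0017]
1.3 [ 459.9 -181.8] [ 0.0611 -0.1482  0.0019]
1.4 [ 459.5 -169.3] [ 0.0728 -0.1527  0.002 ]
1.5 [ 460.5 -156.8] [ 0.085  -0.1559  0.0021]
1.57 [ 462. -148.] [ 0.0938 -0.1574  0.0021]
```

Request:
arm_command(commands=[[[-0.002,-0.012,0,0,0,0,255],[-0.004,-0.024,0,0,0,0,255],[-0.004,-0.036,0,0,0,0,255],[-0.004,-0.047,0.0,0,0,0,255],[-0.004,-0.057,0,0,0,0,255]]])

```text
time: 3.6
ee_pos: [527.8, -276.9, 192.7]
orientation: [[0.329, 0.944, 0.003], [0.944, -0.329, -0.001], [0.0, 0.003, -1.0]]
ft_force: [-0.1, 0.8, -1.7]
grip_width: -0.002
```

```bash
cat > push.py <<'E'
from h import *
stt()
import sys
piv=np.array([573,-170.]); e0=np.radians(180+70.6)
st=manip.get_state(); R=st['orientation']; p=st['ee_pos']
for th in [.3,.4,.5,.6,.7,.8,.9,1.,1.1,1.2,1.3,1.4,1.5,1.57]:
    a=e0-th; e=np.array([np.cos(a),np.sin(a)]); tn=np.array([np.sin(a),-np.cos(a)])
    off=min(5+14.5*abs(np.cos(th))+11*abs(np.sin(th)),23)
    q=piv+112*e-off*tn; print(th,q.round(1),(R.T@(np.r_[q,187]-p)/1000).round(4))
plan(p,-19.4)
E
python3 push.py; python3 -c "
from h import *
c=cap('scene');cv2.imwrite('pics/s2.png',cv2.resize(c['frame'][170:320,150:310,::-1],None,fx=5,fy=5,interpolation=cv2.INTER_CUBIC))"
```

```text
t 3.6 p [ 527.8 -276.9  192.7] azy -19.23 zt [ 2.8e-03 -8.0e-04 -1.0e+00] f [-0.1  0.8 -1.7] w -0.002 j [  1.  26.  38.  81. -16.  77.  20.]
0.3 [ 524.  -273.1] [ 0.0024 -0.0049  0.0057]
0.4 [ 514.3 -268.1] [ 0.0039 -0.0157  0.0057]
0.5 [ 505.1 -262. ] [ 0.0066 -0.0264  0.0057]
0.6 [ 496.2 -254.7] [ 0.0106 -0.0371  0.0056]
0.7 [ 488.2 -246.7] [ 0.0155 -0.0474  0.0056]
0.8 [ 480.9 -237.8] [ 0.0215 -0.0572  0.0056]
0.9 [ 474.5 -227.9] [ 0.0287 -0.0665  0.0056]
1.0 [ 469.1 -217.3] [ 0.037  -0.0751  0.0055]
1.1 [ 464.8 -206. ] [ 0.0463 -0.0829  0.0055]
1.2 [ 461.7 -194.1] [ 0.0564 -0.0897  0.0055]
1.3 [ 459.9 -181.8] [ 0.0674 -0.0954  0.0055]
1.4 [ 459.5 -169.3] [ 0.0791 -0.1     0.0055]
1.5 [ 460.5 -156.8] [ 0.0913 -0.1032  0.0055]
1.57 [ 462. -148.] [ 0.1001 -0.1046  0.0055]
plan [0. 0. 0.] [ 0.17 -0.01  0.17]
```

View pics/s2.png

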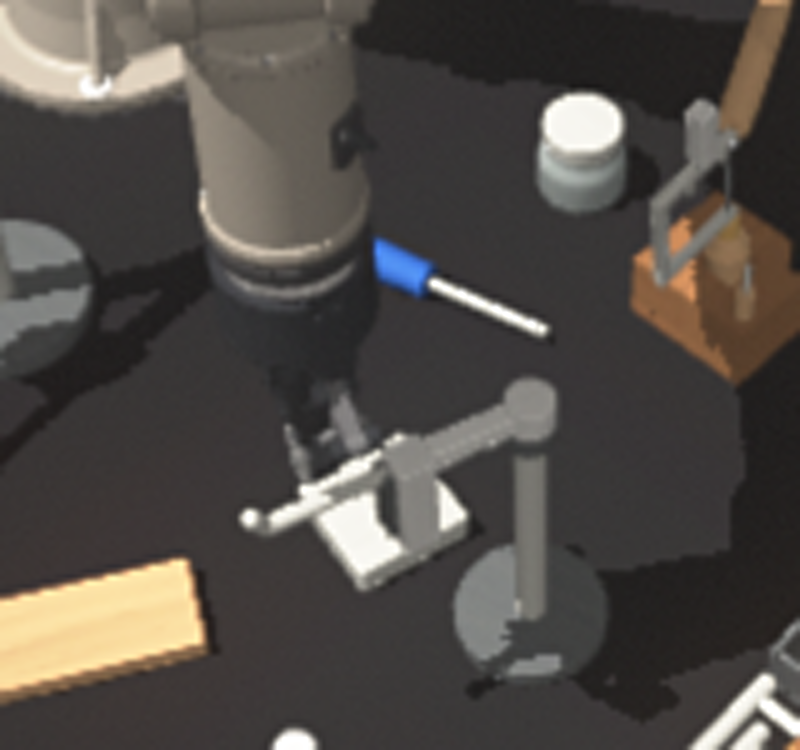

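```bash
python3 - <<'E'
from h import *
c=load('scene'); f=c['frame'][215:290,180:260,::-1].astype(float)
f=np.clip((f/255)**0.45*255,0,255).astype(np.uint8)
cv2.imwrite('pics/s2g.png',cv2.resize(f,None,fx=8,fy=8,interpolation=cv2.INTER_CUBIC))
P=cloud(c); p=manip.get_state()['ee_pos']; print(proj(c,p))
m=(np.hypot(P[...,0]-p[0],P[...,1]-p[1])<70)&(P[...,2]>170)
v,u=np.where(m); 
for vv in range(v.min(),v.max()+1,3):
    uu=u[v==vv]
    if len(uu): print(vv,[ (int(a),P[vv,a].round().tolist()) for a in uu[::4]])
E
```

```text
(np.float64(213.71001373672968), np.float64(268.8391182478846))
109 [(191, [468.0, -239.0, 642.0]), (199, [480.0, -229.0, 643.0])]
112 [(186, [463.0, -248.0, 638.0]), (190, [471.0, -245.0, 640.0]), (194, [476.0, -239.0, 639.0]), (198, [483.0, -235.0, 640.0]), (202, [486.0, -227.0, 637.0]), (206, [488.0, -219.0, 634.0])]
115 [(185, [463.0, -252.0, 633.0]), (189, [472.0, -249.0, 636.0]), (193, [481.0, -246.0, 638.0]), (197, [486.0, -240.0, 637.0]), (201, [489.0, -233.0, 635.0]), (205, [493.0, -226.0, 633.0]), (209, [496.0, -218.0, 630.0])]
118 [(182, [460.0, -258.0, 627.0]), (186, [471.0, -256.0, 631.0]), (190, [480.0, -254.0, 635.0]), (194, [488.0, -250.0, 637.0]), (198, [492.0, -244.0, 635.0]), (202, [496.0, -237.0, 633.0]), (206, [499.0, -229.0, 631.0]), (210, [503.0, -223.0, 629.0]), (214, [510.0, -219.0, 631.0])]
121 [(176, [461.0, -274.0, 630.0]), (180, [467.0, -269.0, 630.0]), (184, [471.0, -262.0, 627.0]), (188, [480.0, -260.0, 631.0]), (192, [488.0, -256.0, 633.0]), (196, [495.0, -251.0, 634.0]), (200, [499.0, -245.0, 633.0]), (204, [503.0, -239.0, 631.0]), (208, [506.0, -231.
[... 14074 characters left out ...]
]), (214, [540.0, -285.0, 233.0]), (222, [541.0, -260.0, 207.0]), (226, [549.0, -254.0, 209.0]), (230, [558.0, -249.0, 211.0]), (234, [564.0, -240.0, 207.0])]
268 [(213, [530.0, -282.0, 206.0]), (217, [540.0, -277.0, 210.0]), (221, [547.0, -270.0, 209.0]), (227, [552.0, -254.0, 198.0]), (231, [560.0, -248.0, 199.0]), (235, [564.0, -238.0, 192.0])]
271 [(207, [528.0, -300.0, 210.0]), (211, [534.0, -292.0, 207.0]), (215, [540.0, -284.0, 204.0]), (228, [555.0, -254.0, 187.0]), (232, [563.0, -248.0, 188.0]), (236, [565.0, -235.0, 177.0])]
274 [(198, [521.0, -323.0, 215.0]), (202, [528.0, -317.0, 216.0]), (206, [531.0, -307.0, 208.0]), (227, [553.0, -257.0, 175.0]), (231, [560.0, -249.0, 173.0])]
```

View pics/s2g.png

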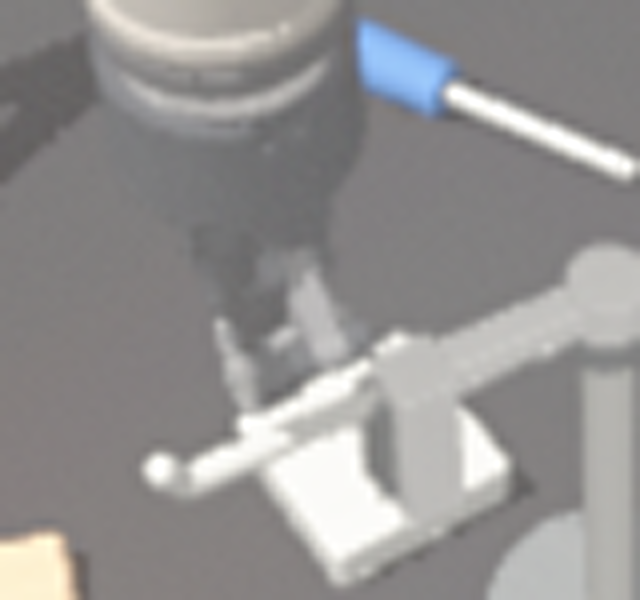

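```bash
python3 - <<'E'
from h import *
stt()
c=cap('scene')
d=c['depth']; s=d[235:290,185:250]
g=np.clip((s-1050)/(1500-1050)*255,0,255).astype(np.uint8)
a=cv2.resize(cv2.applyColorMap(g,cv2.COLORMAP_TURBO),None,fx=6,fy=6,interpolation=cv2.INTER_NEAREST)
f=c['frame'][235:290,185:250,::-1]; f=np.clip((f/255.)**.4*255,0,255).astype(np.uint8)
b=cv2.resize(f,None,fx=6,fy=6,interpolation=cv2.INTER_NEAREST)
cv2.imwrite('pics/d2.png',np.hstack([a,b]))
for v in range(246,276,2): print(v,d[v,204:228:2].astype(int))
R,t=RT(c)
for p in([528,-277,192],[528,-277,250],[585,-297,308],[538,-278,205]): print(p,proj(c,p),(R@np.array(p)+t)[2])
E
```

```text
t 3.65 p [ 526.3 -276.6  192.9] azy -19.28 zt [ 1.5e-03  3.0e-04 -1.0e+00] f [-2.3  0.8 -0.1] w -0.003 j [  1.  26.  38.  82. -16.  78.  20.]
246 [1131 1095 1100 1089 1083 1078 1087 1088 1082 1498 1487 1497]
248 [1134 1096 1105 1096 1081 1079 1083 1089 1087 1493 1489 1485]
250 [1487 1116 1113 1108 1083 1083 1086 1087 1484 1492 1488 1490]
252 [1484 1128 1119 1122 1128 1133 1087 1089 1090 1484 1479 1483]
254 [1479 1476 1123 1128 1140 1140 1092 1086 1087 1100 1088 1480]
256 [1471 1474 1144 1137 1135 1091 1093 1086 1086 1088 1085 1475]
258 [1465 1466 1161 1146 1114 1091 1081 1083 1086 1081 1086 1438]
260 [1456 1460 1168 1163 1123 1099 1081 1079 1084 1089 1435 1209]
262 [1456 1453 1182 1169 1129 1110 1085 1459 1426 1424 1203 1204]
264 [1449 1450 1454 1177 1165 1176 1176 1424 1422 1198 1199 1197]
266 [1449 1444 1447 1445 1417 1421 1415 1197 1190 1192 1189 1194]
268 [1440 1443 1437 1414 1417 1189 1188 1187 1191 1193 1416 1204]
270 [1432 1431 1437 1183 1188 1187 1188 1191 1412 1410 1411 1209]
272 [1181 1181 1179 1180 1185 1405 1401 1403 1407 1405 1406 1219]
274 [1179 1178 1181 1422 1425 1400 1401 1399 1400 1400 1398 1230]
[528, -277, 192] (np.float64(214.1043127543472), np.float64(269.50480831270227)) 1208.1765087834387
[528, -277, 250] (np.float64(212.48858127904344), np.float64(256.1329141238353)) 1165.4214697880864
[585, -297, 308] (np.float64(221.6792338701948), np.float64(260.16889054499575)) 1086.425247317854
[538, -278, 205] (np.float64(216.22780874605525), np.float64(269.0575524444704)) 1193.469706856049
```

View pics/d2.png

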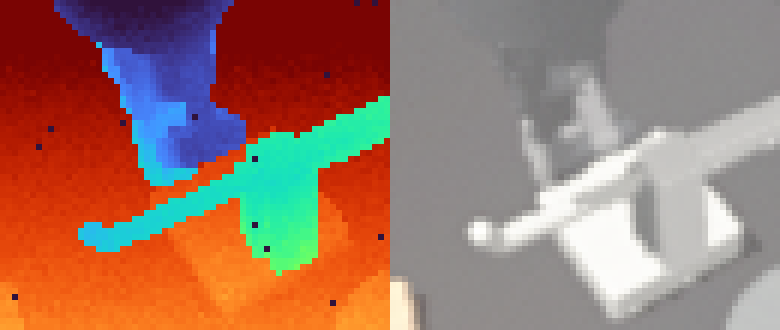

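```bash
python3 - <<'E'
from h import *
c=load('scene')
a=proj(c,[158.5,525.8,204]); b=proj(c,[158.5,525.8,234]); print(a,b)
f=cv2.imread('pics/scene0.png')[30:110,260:350]; f=np.clip((f/255.)**.5*255,0,255).astype(np.uint8)
f=cv2.resize(f,None,fx=8,fy=8,interpolation=cv2.INTER_CUBIC)
for q,col in((a,(0,0,255)),(b,(0,255,0))): cv2.circle(f,(int((q[0]-260)*8+4),int((q[1]-30)*8+4)),4,col,-1)
cv2.imwrite('pics/s0g.png',f)
P=cloud(c)
for v,u in((264,212),(264,214),(262,210),(262,212),(260,214),(264,210)): print(u,v,P[v,u].round(1))
E
```

```text
(np.float64(299.54085128528504), np.float64(79.47070310277567)) (np.float64(300.0526679331854), np.float64(72.49085071016668))
212 264 [ 536.7 -288.4  236.9]
214 264 [ 535.5 -281.2  228. ]
210 262 [ 528.8 -287.6  236.9]
212 262 [ 550.9 -298.8  269.9]
214 260 [ 566.  -304.1  297.9]
210 264 [ 527.6 -287.4  227. ]
```

View pics/s0g.png

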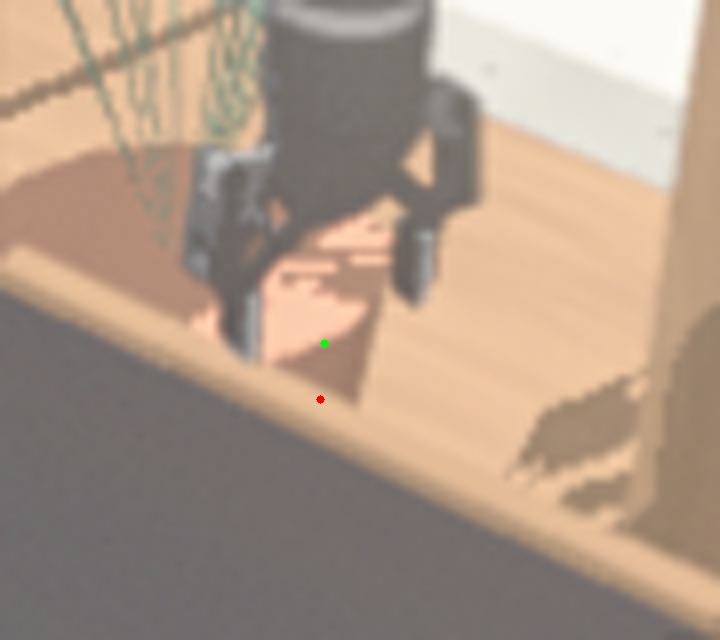

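```bash
python3 - <<'E'
from h import *
c=load('scene')
for z in (192,200,210,220,230): print(z,np.round(proj(c,[534,-283,z]),1))
plan([528,-277,230],-19.4)
plan([580,-293,230],-19.4)
plan([580,-293,165],-19.4)
E
```

```text
192 [214.1 272.3]
200 [213.8 270.5]
210 [213.6 268.3]
220 [213.3 266. ]
230 [213.  263.7]
plan [ 0.0003  0.0008 -0.0372] [ 0.14 -0.03  0.13]
plan [ 0.0023  0.0551 -0.0371] [ 0.14 -0.03  0.13]
plan [0.0023 0.055  0.0279] [ 0.14 -0.03  0.13]
```

Request:
arm_command(commands=[[[0,0.001,-0.037,0,0,0.1,255],[0.002,0.028,-0.037,0,0,0.1,255],[0.002,0.056,-0.037,0,0,0.1,255],[0.002,0.056,0.0,0,0,0.1,255],[0.002,0.056,0.03,0,0,0.1,255]]])

```text
time: 4.2
ee_pos: [583.2, -294.2, 161.0]
orientation: [[0.33, 0.944, 0.003], [0.944, -0.33, -0.002], [-0.001, 0.004, -1.0]]
ft_force: [-0.5, -0.7, -1.4]
grip_width: 0.004
```

```bash
python3 - <<'E'
from h import *
stt(); 
c=cap('scene')
f=c['frame'][235:290,185:250,::-1]; f=np.clip((f/255.)**.4*255,0,255).astype(np.uint8)
b=cv2.resize(f,None,fx=10,fy=10,interpolation=cv2.INTER_NEAREST); cv2.imwrite('pics/s3.png',b)
stt()
E
sed -i 's/187\]/160]/' push.py; python3 push.py
```

```text
t 4.2 p [ 583.2 -294.2  161. ] azy -19.27 zt [ 0.0032 -0.0021 -1.    ] f [-0.5 -0.7 -1.4] w 0.004 j [  4.  35.  36.  74. -20.  78.  20.]
t 4.25 p [ 579.3 -291.6  154.4] azy -19.33 zt [-0.0075  0.004  -1.    ] f [-1.5  2.1 -4.7] w -0.004 j [  4.  35.  36.  74. -20.  78.  20.]
t 4.25 p [ 579.3 -291.6  154.4] azy -19.33 zt [-0.0075  0.004  -1.    ] f [-1.5  2.1 -4.7] w -0.004 j [  4.  35.  36.  74. -20.  78.  20.]
0.3 [ 524.  -273.1] [-0.0008 -0.0584 -0.0052]
0.4 [ 514.3 -268.1] [ 0.0007 -0.0691 -0.0051]
0.5 [ 505.1 -262. ] [ 0.0034 -0.0799 -0.005 ]
0.6 [ 496.2 -254.7] [ 0.0073 -0.0906 -0.0049]
0.7 [ 488.2 -246.7] [ 0.0123 -0.1009 -0.0048]
0.8 [ 480.9 -237.8] [ 0.0182 -0.1107 -0.0047]
0.9 [ 474.5 -227.9] [ 0.0254 -0.12   -0.0046]
1.0 [ 469.1 -217.3] [ 0.0337 -0.1286 -0.0045]
1.1 [ 464.8 -206. ] [ 0.0429 -0.1364 -0.0044]
1.2 [ 461.7 -194.1] [ 0.0531 -0.1433 -0.0044]
1.3 [ 459.9 -181.8] [ 0.0641 -0.149  -0.0043]
1.4 [ 459.5 -169.3] [ 0.0757 -0.1535 -0.0043]
1.5 [ 460.5 -156.8] [ 0.0879 -0.1568 -0.0042]
1.57 [ 462. -148.] [ 0.0967 -0.1582 -0.0042]
plan [0. 0. 0.] [-0.48 -0.07  0.07]
```

View pics/s3.png

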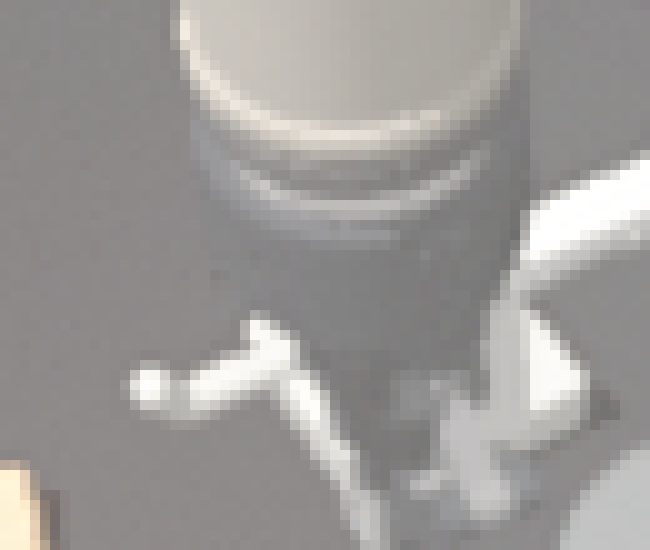

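```bash
python3 - <<'E'
from h import *
c=load('scene')
f=c['frame'][260:320,195:265,::-1]; f=np.clip((f/255.)**.4*255,0,255).astype(np.uint8)
b=cv2.resize(f,None,fx=10,fy=10,interpolation=cv2.INTER_NEAREST); 
for z,col in((160,(0,0,255)),(190,(0,255,0))):
    q=proj(c,[583,-294,z]); cv2.circle(b,(int((q[0]-195)*10+5),int((q[1]-260)*10+5)),4,col,-1)
cv2.imwrite('pics/s3b.png',b)
E
```

```text
(no output)
```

View pics/s3b.png

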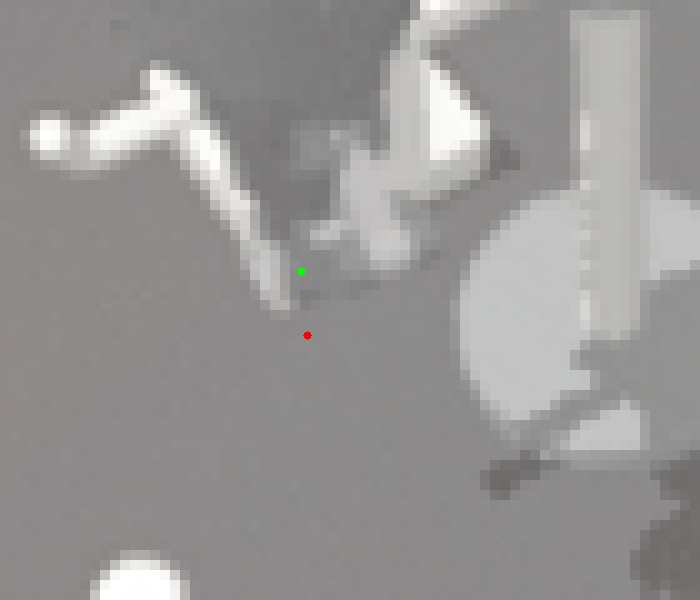

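Request:
arm_command(commands=[[[0,-0.015,-0.005,0,0,0,255],[0,-0.029,-0.005,0,0,0,255],[0,-0.04,-0.005,0,0,0,255],[-0.001,-0.05,-0.005,0,0,0,255],[-0.001,-0.059,-0.005,0,0,0,255]]])

```text
time: 4.75
ee_pos: [526.6, -275.0, 167.6]
orientation: [[0.331, 0.944, 0.005], [0.944, -0.331, -0.001], [0.0, 0.005, -1.0]]
ft_force: [1.7, -0.2, 0.5]
grip_width: -0.002
```

```bash
python3 push.py; python3 - <<'E'
from h import *
c=cap('scene')
f=c['frame'][235:310,185:265,::-1]; f=np.clip((f/255.)**.4*255,0,255).astype(np.uint8)
b=cv2.resize(f,None,fx=8,fy=8,interpolation=cv2.INTER_NEAREST); cv2.imwrite('pics/s4.png',b)
E
```

```text
t 4.75 p [ 526.6 -275.   167.6] azy -19.32 zt [ 0.0046 -0.0011 -1.    ] f [ 1.7 -0.2  0.5] w -0.002 j [  0.  27.  38.  84. -17.  74.  20.]
0.3 [ 524.  -273.1] [ 0.0009 -0.0031  0.0076]
0.4 [ 514.3 -268.1] [ 0.0025 -0.0139  0.0076]
0.5 [ 505.1 -262. ] [ 0.0052 -0.0247  0.0075]
0.6 [ 496.2 -254.7] [ 0.0091 -0.0354  0.0075]
0.7 [ 488.2 -246.7] [ 0.014  -0.0457  0.0074]
0.8 [ 480.9 -237.8] [ 0.02   -0.0555  0.0074]
0.9 [ 474.5 -227.9] [ 0.0272 -0.0648  0.0073]
1.0 [ 469.1 -217.3] [ 0.0354 -0.0734  0.0073]
1.1 [ 464.8 -206. ] [ 0.0447 -0.0812  0.0073]
1.2 [ 461.7 -194.1] [ 0.0549 -0.088   0.0072]
1.3 [ 459.9 -181.8] [ 0.0658 -0.0938  0.0072]
1.4 [ 459.5 -169.3] [ 0.0775 -0.0983  0.0072]
1.5 [ 460.5 -156.8] [ 0.0897 -0.1015  0.0072]
1.57 [ 462. -148.] [ 0.0985 -0.103   0.0072]
plan [0. 0. 0.] [ 0.27 -0.03  0.08]
```

View pics/s4.png

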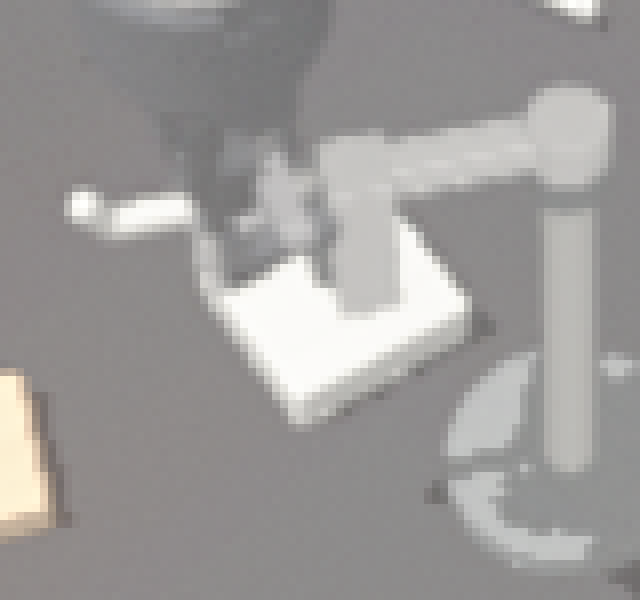

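Request:
arm_command(commands=[[[0.0025,-0.014,0.003,0,0,0,255],[0.005,-0.025,0.004,0,0,0,255],[0.009,-0.035,0.004,0,0,0,255],[0.014,-0.046,0.004,0,0,0,255],[0.02,-0.0555,0.004,0,0,0,255]]])

```text
time: 5.3
ee_pos: [479.3, -237.9, 162.3]
orientation: [[0.332, 0.943, 0.002], [0.943, -0.332, -0.001], [-0.001, 0.002, -1.0]]
ft_force: [1.2, -1.0, -0.5]
grip_width: 0.0
```

```bash
python3 push.py|tail -9
```

```text
0.9 [ 474.5 -227.9] [ 0.0079 -0.0078  0.0023]
1.0 [ 469.1 -217.3] [ 0.0161 -0.0165  0.0023]
1.1 [ 464.8 -206. ] [ 0.0254 -0.0243  0.0023]
1.2 [ 461.7 -194.1] [ 0.0355 -0.0311  0.0023]
1.3 [ 459.9 -181.8] [ 0.0465 -0.0369  0.0022]
1.4 [ 459.5 -169.3] [ 0.0582 -0.0414  0.0022]
1.5 [ 460.5 -156.8] [ 0.0704 -0.0447  0.0022]
1.57 [ 462. -148.] [ 0.0791 -0.0461  0.0022]
plan [0. 0. 0.] [0.11 0.03 0.01]
```

Request:
arm_command(commands=[[[0.008,-0.008,0,0,0,0,255],[0.016,-0.0165,0,0,0,0,255],[0.0255,-0.0245,0,0,0,0,255],[0.0355,-0.031,0,0,0,0,255],[0.0465,-0.037,0,0,0,0,255]]])

```text
time: 5.8
ee_pos: [464.8, -206.1, 164.1]
orientation: [[0.342, 0.939, 0.019], [0.939, -0.341, -0.043], [-0.034, 0.033, -0.999]]
ft_force: [20.8, -53.8, -29.0]
grip_width: -0.004
```

```bash
python3 push.py|tail -4;  python3 - <<'E'
from h import *
c=cap('scene','scene5.png');t=cap('top','top5.png');stt()
E
```

```text
1.4 [ 459.5 -169.3] [ 0.0328 -0.0176  0.0025]
1.5 [ 460.5 -156.8] [ 0.045  -0.021   0.0019]
1.57 [ 462. -148.] [ 0.0537 -0.0225  0.0016]
plan [0. 0. 0.] [ 1.88  1.96 -0.59]
t 5.9 p [ 464.8 -206.7  164.5] azy -20.05 zt [ 0.0198 -0.0428 -0.9989] f [ 16.1 -40.1 -19.7] w -0.0 j [-11.  15.  39. 100.  -8.  66.  10.]
```

View pics/scene5.png

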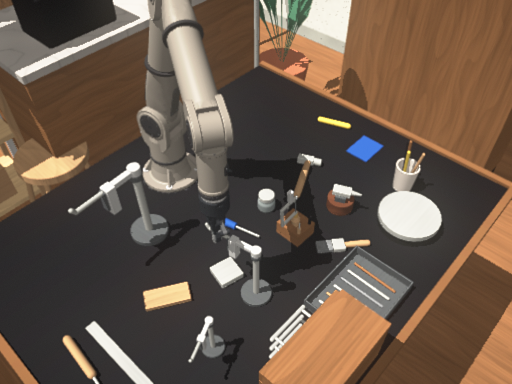

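```bash
python3 - <<'E'
from h import *
c=load('scene')
f=c['frame'][205:305,180:280,::-1]; f=np.clip((f/255.)**.5*255,0,255).astype(np.uint8)
b=cv2.resize(f,None,fx=7,fy=7,interpolation=cv2.INTER_CUBIC); cv2.imwrite('pics/s5.png',b)
t=load('top')
f=t['frame'][85:235,250:400,::-1]; f=np.clip((f/255.)**.5*255,0,255).astype(np.uint8)
cv2.imwrite('pics/t5.png',cv2.resize(f,None,fx=4,fy=4,interpolation=cv2.INTER_CUBIC))
E
```

```text
(no output)
```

View pics/s5.png

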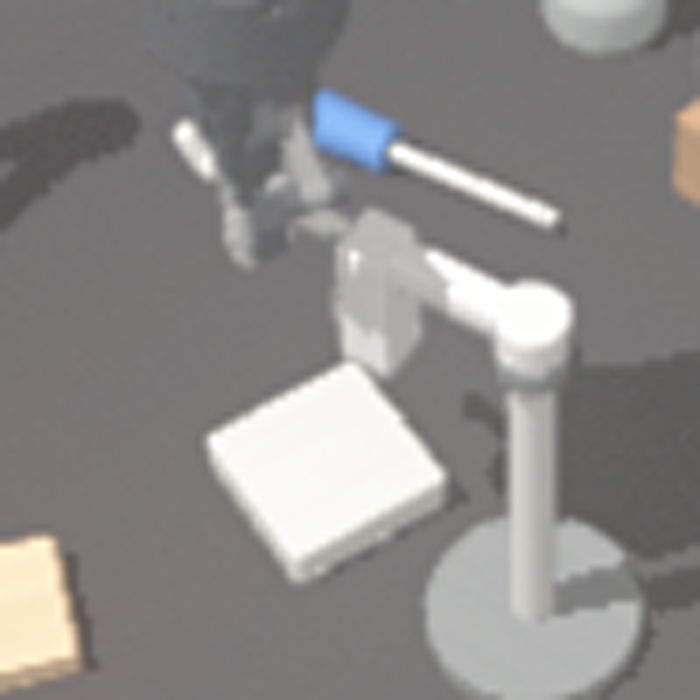

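View pics/t5.png

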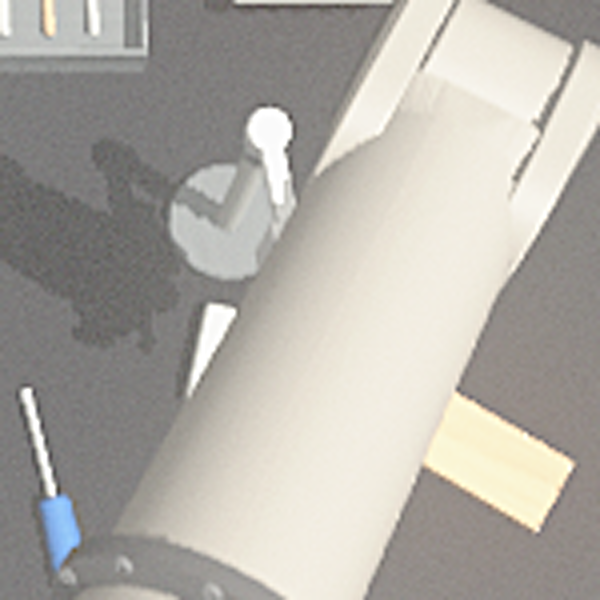

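```bash
python3 - <<'E'
from h import *
c=load('scene')
pv=pix2plane(c,256.4,249.5,214); g=pix2plane(c,234,238,216); tp=pix2plane(c,206.3,224,218)
print(pv,g,tp)
for q in(g,tp): print(np.linalg.norm((q-pv)[:2]), np.degrees(np.arctan2(*(q-pv)[1::-1])))
P=cloud(c); z=P[...,2]; m=(z>202)&(z<225)&(P[...,0]>400)&(P[...,0]<590)&(P[...,1]<-130)&(P[...,1]>-200)
p=P[m]; q=p[:,:2]-[577,-173.]; r=np.hypot(*q.T)
for a in range(20,160,15):
    k=(r>=a)&(r<a+15)
    if k.sum(): print(a,k.sum(),p[k].mean(0).round(1),np.degrees(np.arctan2(*(p[k].mean(0)[:2]-[577,-173.])[::-1])).round(1))
stt(); plan([464.8,-212,165],-19.4)
E
```

```text
[ 575.9600172 -169.3935046  214.       ] [ 508.13307323 -182.56184986  216.        ] [ 420.76260616 -199.83947299  218.        ]
69.09341245805385 -169.01292418944473
158.15559866002195 -168.90090762358957
20 32 [ 549.7 -177.5  210.5] -170.7
35 35 [ 535.3 -180.5  210.2] -169.8
50 37 [ 519.7 -183.6  211. ] -169.5
65 53 [ 506.2 -185.7  211. ] -169.8
80 28 [ 492.  -188.1  209.8] -169.9
95 10 [ 479.  -191.6  208. ] -169.2
140 5 [ 427.3 -198.   213.2] -170.5
155 5 [ 421.2 -198.5  217.2] -170.7
t 5.9 p [ 464.8 -206.7  164.5] azy -20.05 zt [ 0.0198 -0.0428 -0.9989] f [ 16.1 -40.1 -19.7] w -0.0 j [-11.  15.  39. 100.  -8.  66.  10.]
plan [-0.005   0.0018 -0.0003] [ 1.89  1.93 -0.68]
```

Request:
arm_command(commands=[[[-0.008,0.003,0,1,1,-0.3,255],[-0.015,0.005,0,1.8,1.9,-0.6,255],[-0.04,0.005,0,1.8,1.9,-0.6,255],[-0.06,0.005,0,1.8,1.9,-0.6,255],[-0.06,0.005,0,1.8,1.9,-0.6,255]]])

```text
time: 6.4
ee_pos: [441.7, -242.2, 161.4]
orientation: [[0.328, 0.945, -0.021], [0.944, -0.327, 0.041], [0.032, -0.034, -0.999]]
ft_force: [0.6, -0.8, -0.2]
grip_width: -0.007
```

```bash
python3 - <<'E'
from h import *
c=cap('scene','scene6.png');t=cap('top','top6.png');stt()
f=c['frame'][205:305,180:280,::-1]; f=np.clip((f/255.)**.5*255,0,255).astype(np.uint8)
b=cv2.resize(f,None,fx=7,fy=7,interpolation=cv2.INTER_CUBIC); cv2.imwrite('pics/s6.png',b)
P=cloud(c); z=P[...,2]; m=(z>202)&(z<225)&(P[...,0]>400)&(P[...,0]<590)&(P[...,1]<-130)&(P[...,1]>-220)
p=P[m]; q=p[:,:2]-[576,-170.]; r=np.hypot(*q.T)
for a in range(20,170,15):
    k=(r>=a)&(r<a+15)
    if k.sum(): print(a,k.sum(),p[k].mean(0).round(1),np.degrees(np.arctan2(*(p[k].mean(0)[:2]-[576,-170.])[::-1])).round(1))
E
```

```text
t 6.5 p [ 443.8 -238.5  161.2] azy -18.75 zt [-0.0201  0.0436 -0.9988] f [1.  0.6 0. ] w -0.001 j [ -3.  18.  39.  97. -14.  72.  21.]
20 38 [ 549.8 -177.8  211.2] -163.5
35 33 [ 534.2 -180.8  210.6] -165.6
50 41 [ 519.1 -184.2  211.1] -166.0
65 50 [ 505.5 -186.1  210.7] -167.1
80 28 [ 492.2 -188.5  210. ] -167.6
95 19 [ 476.2 -190.7  209.5] -168.3
110 20 [ 460.8 -193.8  209.3] -168.3
125 18 [ 445.6 -196.6  209.9] -168.5
140 19 [ 430.5 -199.6  211.1] -168.5
155 5 [ 422.3 -197.6  214.8] -169.8
```

View pics/s6.png

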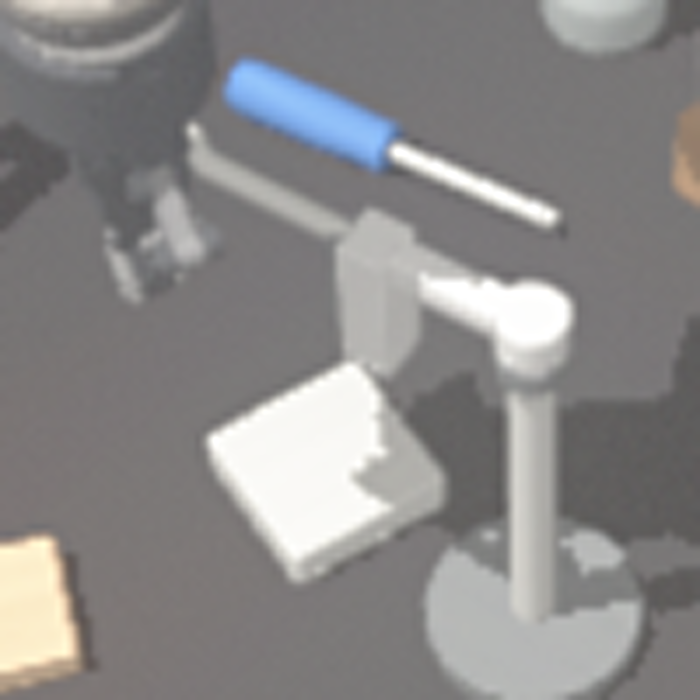

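```bash
python3 - <<'E'
from h import *
stt();plan([444,-217,161],-19.4)
E
```

```text
t 6.5 p [ 443.8 -238.5  161.2] azy -18.75 zt [-0.0201  0.0436 -0.9988] f [1.  0.6 0. ] w -0.001 j [ -3.  18.  39.  97. -14.  72.  21.]
plan [ 0.0204 -0.0067  0.0011] [-1.91 -1.99  0.61]
```

Request:
arm_command(commands=[[[0.007,-0.003,0,-0.6,-0.6,0.2,255],[0.014,-0.005,0,-1.3,-1.3,0.4,255],[0.02,-0.007,0,-1.8,-1.9,0.6,255],[0.025,-0.009,0,-1.8,-1.9,0.6,255]]])

```text
time: 6.9
ee_pos: [444.3, -210.9, 162.5]
orientation: [[0.327, 0.945, -0.0], [0.945, -0.327, 0.0], [0.0, -0.0, -1.0]]
ft_force: [0.9, -6.2, -2.7]
grip_width: 0.001
```

```bash
python3 - <<'E'
from h import *
stt();plan([444,-200,161],-19.4)
E
```

```text
t 6.9 p [ 444.3 -210.9  162.5] azy -19.11 zt [-2.e-04  2.e-04 -1.e+00] f [ 0.9 -6.2 -2.7] w 0.001 j [ -9.  15.  39. 101. -10.  68.  14.]
plan [ 0.0102 -0.0038  0.0015] [-0.02 -0.01  0.29]
```

Request:
arm_command(commands=[[[0.003,-0.001,0,0,0,0,255],[0.006,-0.002,0,0,0,0,255],[0.006,-0.002,0,0,0,0,255],[0.006,-0.002,0,0,0,0,255]]])

```text
time: 7.3
ee_pos: [444.1, -211.1, 162.8]
orientation: [[0.334, 0.943, 0.001], [0.943, -0.334, -0.007], [-0.006, 0.004, -1.0]]
ft_force: [1.0, -8.0, -4.2]
grip_width: 0.004
```

```bash
python3 - <<'E'
from h import *
stt();c=cap('scene')
pv=pix2plane(c,256.4,249.5,214); print(pv)
P=cloud(c); z=P[...,2]; m=(z>202)&(z<225)&(P[...,0]>400)&(P[...,0]<590)&(P[...,1]<-130)&(P[...,1]>-202)
p=P[m]; q=p[:,:2]-[576,-170.]; r=np.hypot(*q.T)
for a in range(20,170,15):
    k=(r>=a)&(r<a+15)
    if k.sum(): print(a,k.sum(),p[k].mean(0).round(1))
E
```

```text
t 7.3 p [ 444.1 -211.1  162.8] azy -19.49 zt [ 0.0014 -0.0068 -1.    ] f [ 1.  -8.  -4.2] w 0.004 j [ -9.  14.  39. 101.  -9.  68.  13.]
[ 575.9600172 -169.3935046  214.       ]
20 33 [ 550.6 -177.8  211. ]
35 35 [ 535.3 -180.1  210.5]
50 38 [ 519.8 -183.1  211.3]
65 51 [ 505.9 -186.1  211.8]
80 30 [ 490.9 -188.7  208.9]
95 18 [ 475.3 -191.2  209.9]
110 7 [ 464.3 -193.3  208.1]
```

```bash
python3 - <<'E'
from h import *
plan([440,-230,162],-19.4);plan([440,-230,290],-19.4);plan([470,-60,290],0)
E
```

```text
plan [-0.0192  0.0025  0.001 ] [ 0.2   0.34 -0.1 ]
plan [-0.02    0.0029 -0.127 ] [ 0.2   0.34 -0.1 ]
plan [ 0.1503 -0.0256 -0.1281] [  0.14   0.37 -19.5 ]
```

Request:
arm_command(commands=[[[-0.03,0.003,0,0,0,0,255],[-0.03,0.003,-0.045,0,0,0,255],[-0.03,0.003,-0.09,0,0,0,255],[-0.025,0.002,-0.135,0,0,0,255],[-0.02,0.002,-0.135,0,0,0,255]]])

```text
time: 7.85
ee_pos: [442.4, -227.9, 304.1]
orientation: [[0.332, 0.943, 0.012], [0.943, -0.332, -0.004], [0.001, 0.012, -1.0]]
ft_force: [-0.1, -0.9, -0.4]
grip_width: 0.002
```

```bash
python3 - <<'E'
from h import *
stt();plan([480,-60,300],0)
E
```

```text
t 7.85 p [ 442.4 -227.9  304.1] azy -19.37 zt [ 0.0117 -0.0035 -0.9999] f [-0.1 -0.9 -0.4] w 0.002 j [-9. 10. 41. 85. -7. 87. 13.]
plan [ 0.1709 -0.0203  0.0039] [  0.7    0.09 -19.37]
```

Now toward the saw, opening the gripper on the way.

Request:
arm_command(commands=[[[0.034,-0.004,0,0,0,-4,0],[0.068,-0.008,0,0,0,-8,0],[0.103,-0.012,0,0,0,-12,0],[0.137,-0.016,0,0,0,-16,0],[0.171,-0.02,0,0,0,-19.5,0]]])

```text
time: 8.35
ee_pos: [476.7, -55.9, 297.0]
orientation: [[-0.006, 1.0, -0.002], [1.0, 0.006, 0.001], [0.001, -0.002, -1.0]]
ft_force: [0.8, 0.4, -0.1]
grip_width: 0.846
```

```bash
python3 - <<'E'
from h import *
stt();c=cap('scene','scene7.png');t=cap('top','top7.png');stt();plan([512,43,320],0)
f=np.clip((c['frame']/255.)**.6*255,0,255).astype(np.uint8)
cv2.imwrite('pics/s7.png',cv2.resize(f[160:310,180:330,::-1],None,fx=5,fy=5,interpolation=cv2.INTER_CUBIC))
E
```

```text
t 8.35 p [476.7 -55.9 297. ] azy 0.36 zt [-0.0015  0.0015 -1.    ] f [ 0.8  0.4 -0.1] w 0.846 j [-22.   8.  31.  87.  -4.  86.   9.]
t 8.45 p [477.6 -50.3 296.4] azy 0.89 zt [-0.0024  0.0048 -1.    ] f [-0.4  0.3  0.4] w 0.988 j [-22.   8.  31.  87.  -4.  86.   9.]
plan [ 0.0929  0.0358 -0.0232] [-0.13 -0.28  0.89]
```

View pics/s7.png

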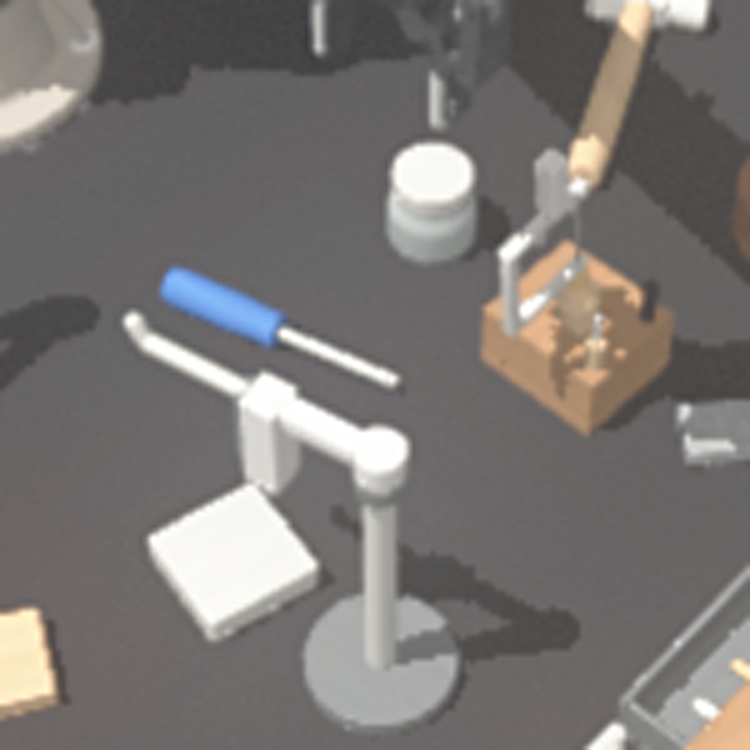

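View pics/top7.png

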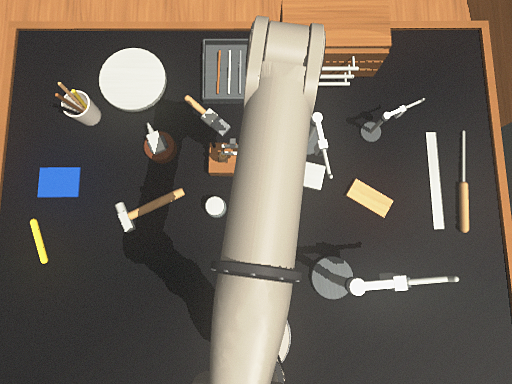

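```bash
python3 - <<'E'
from h import *
s=load('scene');t=load('top')
for n,c in(('s',s),('t',t)):
    P=cloud(c); x,y,z=[P[...,i] for i in range(3)]
    m=(z>200)&(z<225)&(x>400)&(x<600)&(y<-140)&(y>-230)
    p=P[m]; q=p[:,:2]-[574,-170.]; r=np.hypot(*q.T)
    k=(r>85)&(r<150)&(p[:,2]<215); L=cv2.fitLine(p[k][:,:2].astype(np.float32),cv2.DIST_HUBER,0,.01,.01).ravel()
    print(n,L, np.degrees(np.arctan2(L[1],L[0])), 'z',np.median(p[k][:,2]), p[k][:,2].max(), 'end', p[r>150].mean(0), r.max(), 'cap',p[r<13].mean(0))
    k2=(r>20)&(r<55); L=cv2.fitLine(p[k2][:,:2].astype(np.float32),cv2.DIST_HUBER,0,.01,.01).ravel(); print('  arm',L,np.degrees(np.arctan2(L[1],L[0])))
    m=(z>185)&(z<222)&(x>470)&(x<560)&(y>20)&(y<70); p=P[m]; print('clamp',len(p),p.mean(0).round(1))
print(tri(s,(256.3,250.2),t,(317.3,117.6)), 'cap')
# hook tip
for z in (297,310,320,330,340): print(z,np.round(proj(s,[477,-55,z]),1))
E
python3 - <<'E'
import cv2
import sys; sys.path.insert(0,'.')
from h import *
s=load('scene');t=load('top')
f=np.clip((s['frame']/255.)**.5*255,0,255).astype(np.uint8)
a=cv2.resize(f[130:205,220:300,::-1],None,fx=9,fy=7.9,interpolation=cv2.INTER_CUBIC); cv2.imwrite('pics/s7f.png',a)
b=cv2.resize(t['frame'][100:190,290:350,::-1],None,fx=6.6,fy=6.6,interpolation=cv2.INTER_CUBIC)
a=cv2.resize(s['frame'][210:285,195:270,::-1],None,fx=5,fy=5,interpolation=cv2.INTER_CUBIC)
H=max(a.shape[0],b.shape[0]); o=np.zeros((H,a.shape[1]+b.shape[1],3),np.uint8); o[:a.shape[0],:a.shape[1]]=a; o[:b.shape[0],a.shape[1]:]=b
cv2.imwrite('pics/hook7.png',o); print(a.shape,b.shape)
E
```

```text
s [ 9.8842555e-01  1.5170689e-01  4.5992395e+02 -1.9439108e+02] 8.725857 z 209.18877606106182 214.83490259286876 end [ 422.49917665 -200.30885763  216.3061402 ] 159.46512039061375 cap [ 574.79066666 -170.86022489  214.09143143]
  arm [ 9.9277282e-01  1.2000904e-01  5.3979163e+02 -1.8166434e+02] 6.892624
clamp 66 [513.4  42.  207.1]
t [ 9.8718196e-01  1.5959884e-01  4.5828485e+02 -1.8862730e+02] 9.183612 z 208.14809301330163 212.0292691902863 end [ 419.82799844 -195.74202253  216.66851273] 162.10017151354168 cap [ 573.48048013 -170.11485335  214.46538461]
  arm [ 9.8941439e-01  1.4511777e-01  5.3693903e+02 -1.7367604e+02] 8.344098
clamp 48 [506.5  45.4 212.4]
(array([ 574.2550349 , -169.57034189,  209.28848284]), np.float64(2.247668645474237)) cap
297 [257.9 185.1]
310 [257.9 181.7]
320 [257.9 179. ]
330 [257.9 176.3]
340 [257.9 173.5]
(375, 375, 3) (594, 396, 3)
```

View pics/s7f.png

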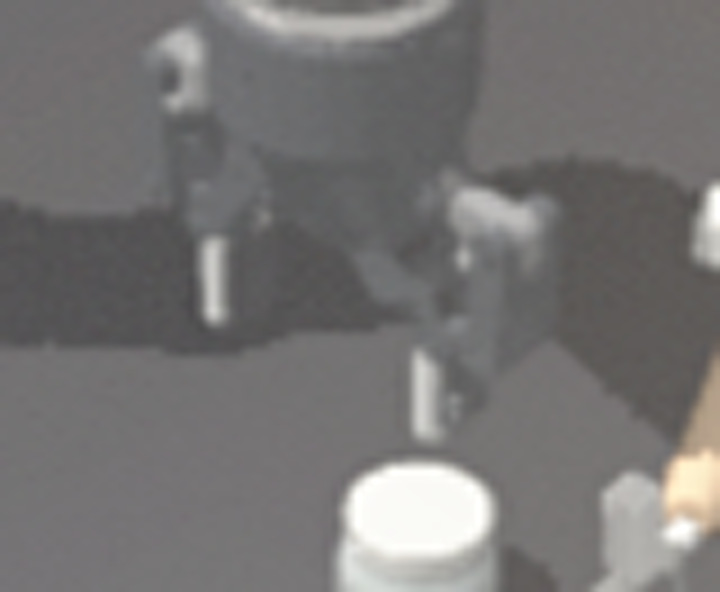

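View pics/hook7.png

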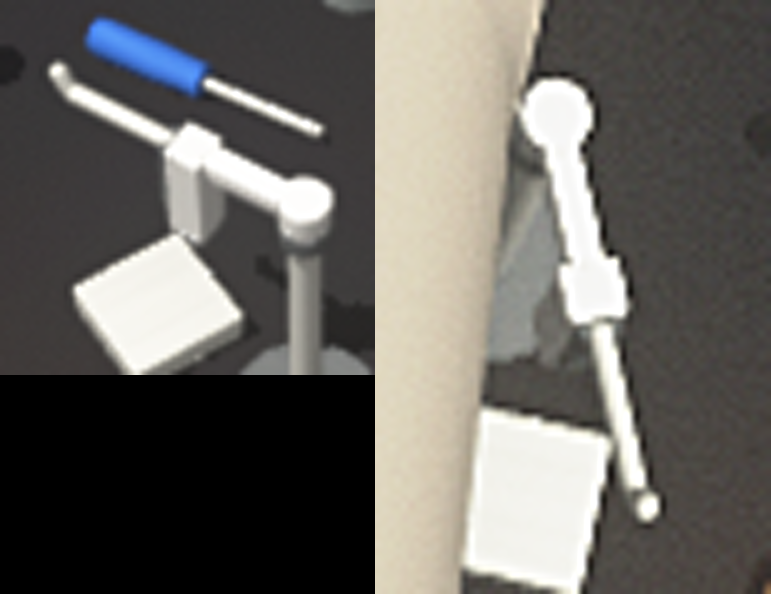

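```bash
python3 - <<'E'
from h import *
s=load('scene')
t0=cv2.imread('pics/top0.png'); s0=cv2.imread('pics/scene0.png')
cv2.imwrite('pics/cl.png',np.hstack([cv2.resize(t0[125:175,205:255],None,fx=8,fy=8,interpolation=cv2.INTER_CUBIC),cv2.resize(s0[180:230,270:320],None,fx=8,fy=8,interpolation=cv2.INTER_CUBIC)]))
stt();plan([510,43.5,300],0)
E
```

```text
t 8.45 p [477.6 -50.3 296.4] azy 0.89 zt [-0.0024  0.0048 -1.    ] f [-0.4  0.3  0.4] w 0.988 j [-22.   8.  31.  87.  -4.  86.   9.]
plan [ 0.0933  0.0338 -0.0032] [-0.13 -0.28  0.89]
```

View pics/cl.png

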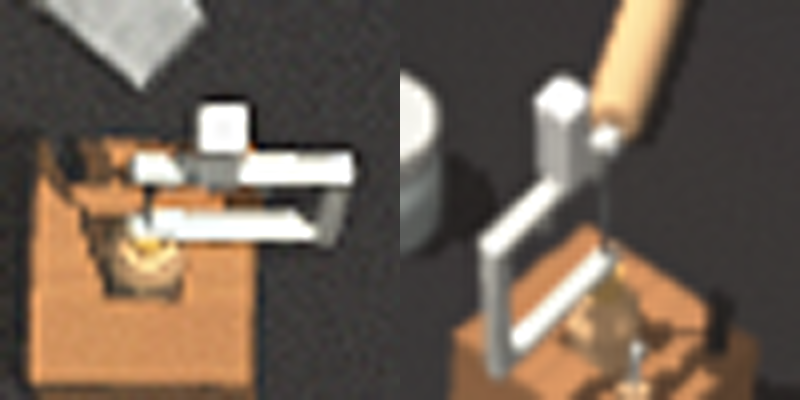

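```bash
python3 - <<'E'
from h import *
s=load('scene');t=load('top')
print(tri(t,(232.4,140.4),s,(289.7,191.4)),pix2plane(t,232.4,140.4,222),pix2plane(s,289.7,191.4,222))
E
```

```text
(array([510.65139945,  44.46296789, 219.77871577]), np.float64(2.065684925330832)) [510.69444636  45.11711233 222.        ] [511.43021604  41.79424422 222.        ]
```

Request:
arm_command(commands=[[[0.02,0.008,0,0,0,0,0],[0.04,0.016,0,0,0,0,0],[0.06,0.024,-0.002,0,0,0,0],[0.08,0.032,-0.003,0,0,0,0],[0.093,0.0335,-0.003,0,0,0.5,0]]])

```text
time: 8.95
ee_pos: [510.4, 36.9, 299.8]
orientation: [[0.005, 1.0, -0.002], [1.0, -0.005, 0.001], [0.001, -0.002, -1.0]]
ft_force: [-0.4, -0.4, -0.4]
grip_width: 1.003
```

Request:
arm_command(commands=[[[0,0,0,0,0,0,0],[0,0,0,0,0,0,0]]])

```text
time: 9.15
ee_pos: [509.8, 33.9, 300.2]
orientation: [[0.007, 1.0, -0.001], [1.0, -0.007, -0.001], [-0.001, -0.001, -1.0]]
ft_force: [0.1, 0.3, -0.7]
grip_width: 1.001
```

```bash
python3 - <<'E'
from h import *
stt();c=cap('scene','scene8.png');stt()
f=np.clip((c['frame']/255.)**.5*255,0,255).astype(np.uint8)
a=cv2.resize(f[130:230,240:340,::-1],None,fx=7,fy=7,interpolation=cv2.INTER_CUBIC)
p=manip.get_state()['ee_pos']
for dz,col in((0,(0,0,255)),(20,(0,255,0)),(40,(255,0,0))):
    q=proj(c,p+[0,0,dz]); cv2.circle(a,(int((q[0]-240)*7+3),int((q[1]-130)*7+3)),3,col,-1)
cv2.imwrite('pics/s8.png',a)
E
```

```text
t 9.15 p [509.8  33.9 300.2] azy -0.37 zt [-1.4e-03 -7.0e-04 -1.0e+00] f [ 0.1  0.3 -0.7] w 1.001 j [-28.  12.  28.  82.  -5.  87.  -1.]
t 9.2 p [509.9  33.2 300.4] azy -0.46 zt [-9.e-04 -8.e-04 -1.e+00] f [ 0.2  0.2 -0. ] w 1.0 j [-28.  12.  28.  82.  -5.  87.  -1.]
```

View pics/s8.png

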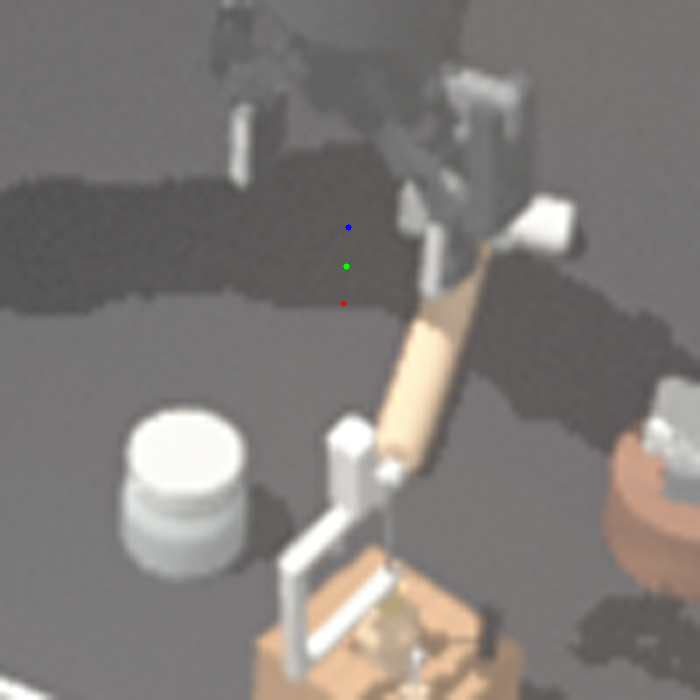

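```bash
python3 -c "
from h import *
stt();plan([510.7,44,235],0)"
```

```text
t 9.2 p [509.9  33.2 300.4] azy -0.46 zt [-9.e-04 -8.e-04 -1.e+00] f [ 0.2  0.2 -0. ] w 1.0 j [-28.  12.  28.  82.  -5.  87.  -1.]
plan [0.0108 0.0007 0.0654] [-0.05  0.04 -0.46]
```

Request:
arm_command(commands=[[[0.005,0.001,0.01,0,0,-0.2,0],[0.0105,0.001,0.03,0,0,-0.4,0],[0.0105,0.001,0.05,0,0,-0.4,0],[0.0105,0.001,0.065,0,0,-0.4,0],[0.0105,0.001,0.065,0,0,-0.4,0]]])

```text
time: 9.7
ee_pos: [509.2, 44.4, 232.9]
orientation: [[0.001, 1.0, -0.006], [1.0, -0.001, -0.001], [-0.001, -0.006, -1.0]]
ft_force: [-0.5, 0.9, 0.2]
grip_width: 1.0
```

```bash
python3 - <<'E'
from h import *
c=cap('scene','scene9.png');stt();plan([510.7,44,162],0)
f=np.clip((c['frame']/255.)**.5*255,0,255).astype(np.uint8)
a=cv2.resize(f[150:230,250:330,::-1],None,fx=8,fy=8,interpolation=cv2.INTER_CUBIC)
cv2.imwrite('pics/s9.png',a)
E
```

```text
t 9.75 p [510.3  44.5 234.4] azy -0.03 zt [-3.e-03 -4.e-04 -1.e+00] f [-0.4  0.3  0.4] w 0.998 j [-29.  13.  27.  90.  -6.  78.  -1.]
plan [-0.0005  0.0006  0.0724] [-0.17  0.02 -0.03]
```

View pics/s9.png

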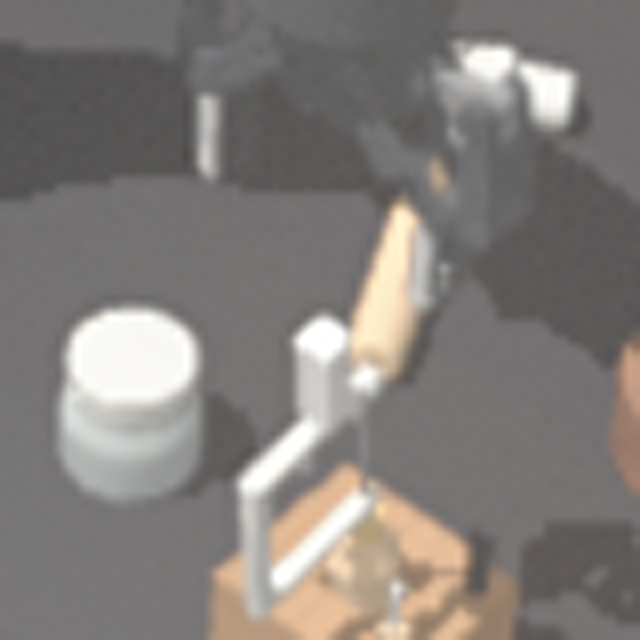

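Request:
arm_command(commands=[[[0,0,0.02,0,0,0,0],[0,0,0.04,0,0,0,0],[0,0,0.055,0,0,0,0],[0,0,0.068,0,0,0,0],[0,0,0.068,0,0,0,0]]])

```text
time: 10.25
ee_pos: [510.5, 44.8, 166.6]
orientation: [[-0.0, 1.0, -0.003], [1.0, 0.0, -0.0], [-0.0, -0.003, -1.0]]
ft_force: [0.0, 1.4, 0.0]
grip_width: 1.006
```

```bash
python3 - <<'E'
from h import *
stt();c=cap('scene','scene10.png');stt()
f=np.clip((c['frame']/255.)**.5*255,0,255).astype(np.uint8)
a=cv2.resize(f[150:230,250:330,::-1],None,fx=8,fy=8,interpolation=cv2.INTER_CUBIC)
cv2.imwrite('pics/s10.png',a)
E
```

```text
t 10.25 p [510.5  44.8 166.6] azy 0.01 zt [-2.5e-03 -4.0e-04 -1.0e+00] f [0.  1.4 0. ] w 1.006 j [-28.  16.  26.  97.  -7.  69.   0.]
t 10.3 p [511.3  44.8 167.7] azy 0.01 zt [-5.e-04 -1.e-04 -1.e+00] f [-1.  -1.   0.1] w 0.999 j [-28.  16.  26.  97.  -7.  69.   0.]
```

View pics/s10.png

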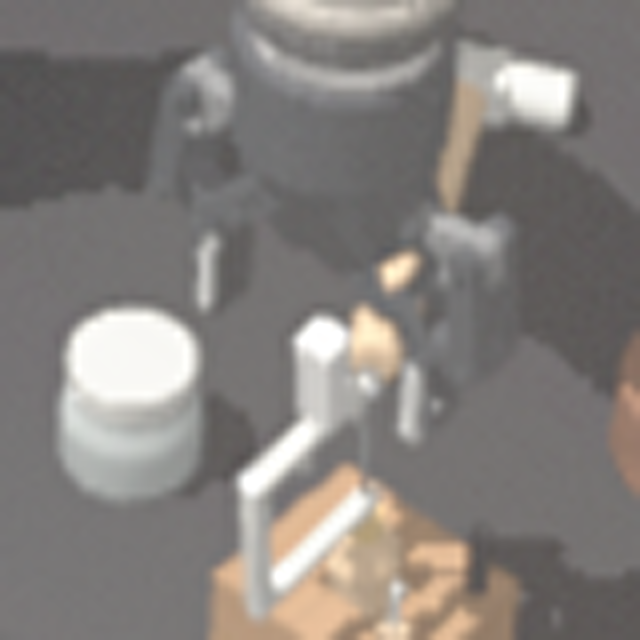

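Request:
arm_command(commands=[[[0,0,0,0,0,0,120],[0,0,0,0,0,0,160],[0,0,0,0,0,0,200],[0,0,0,0,0,0,255],[0,0,0,0,0,0,255]]], force=60)

```text
time: 10.8
ee_pos: [511.6, 45.0, 168.0]
orientation: [[-0.001, 1.0, 0.0], [1.0, 0.001, 0.0], [0.0, 0.0, -1.0]]
ft_force: [-1.0, -1.0, 5.1]
grip_width: 0.149
```

Request:
arm_command(commands=[[[0,0,0,0,0,0,255],[0,0,0,0,0,0,255],[0,0,0,0,0,0,255]]])

```text
time: 11.1
ee_pos: [511.6, 44.9, 168.0]
orientation: [[-0.0, 1.0, 0.0], [1.0, 0.0, 0.0], [0.0, 0.0, -1.0]]
ft_force: [0.6, -0.8, 1.7]
grip_width: 0.146
```

```bash
python3 - <<'E'
from h import *
stt();c=cap('scene','scene11.png');stt()
f=np.clip((c['frame']/255.)**.5*255,0,255).astype(np.uint8)
a=cv2.resize(f[150:230,250:330,::-1],None,fx=8,fy=8,interpolation=cv2.INTER_CUBIC)
cv2.imwrite('pics/s11.png',a)
E
```

```text
t 11.1 p [511.6  44.9 168. ] azy 0.03 zt [ 5.e-04  1.e-04 -1.e+00] f [ 0.6 -0.8  1.7] w 0.146 j [-28.  16.  26.  97.  -7.  69.   0.]
t 11.15 p [511.6  44.9 168. ] azy 0.02 zt [ 5.e-04  1.e-04 -1.e+00] f [-1.3 -0.8  2.8] w 0.149 j [-28.  16.  26.  97.  -7.  69.   0.]
```

View pics/s11.png

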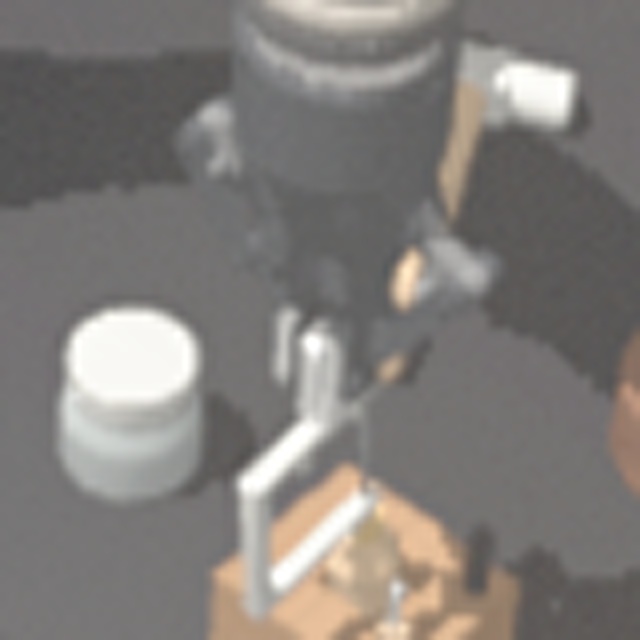

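Request:
arm_command(commands=[[[0,0,-0.008,0,0,0,255],[0,0,-0.018,0,0,0,255],[0,0,-0.03,0,0,0,255],[0,0,-0.045,0,0,0,255],[0,0,-0.062,0,0,0,255]]])

```text
time: 11.65
ee_pos: [511.1, 44.9, 230.8]
orientation: [[-0.0, 1.0, -0.0], [1.0, 0.0, -0.0], [-0.0, -0.0, -1.0]]
ft_force: [1.1, -0.9, -3.1]
grip_width: 0.147
```

Request:
arm_command(commands=[[[0,0,-0.018,0,0,0,255],[0,0,-0.034,0,0,0,255],[0,0,-0.045,0,0,0,255],[0,0,-0.05,0,0,0,255],[0,0,-0.05,0,0,0,255]]])

```text
time: 12.15
ee_pos: [511.7, 45.0, 280.4]
orientation: [[-0.0, 1.0, 0.001], [1.0, 0.0, 0.0], [0.0, 0.001, -1.0]]
ft_force: [-0.1, -0.2, -1.7]
grip_width: 0.149
```

```bash
python3 - <<'E'
from h import *
stt();c=cap('scene','scene12.png');stt()
f=np.clip((c['frame']/255.)**.5*255,0,255).astype(np.uint8)
a=cv2.resize(f[130:230,240:340,::-1],None,fx=7,fy=7,interpolation=cv2.INTER_CUBIC)
cv2.imwrite('pics/s12.png',a)
plan([400,-60,280],5); plan([375,-206,250],10)
E
```

```text
t 12.15 p [511.7  45.  280.4] azy 0.03 zt [ 1.2e-03  3.0e-04 -1.0e+00] f [-0.1 -0.2 -1.7] w 0.149 j [-29.  12.  27.  85.  -6.  84.  -2.]
t 12.2 p [511.3  45.  279.6] azy 0.03 zt [-3.e-04 -0.e+00 -1.e+00] f [-0.  -0.3 -2. ] w 0.15 j [-29.  12.  27.  85.  -6.  84.  -2.]
plan [-0.1049 -0.1113 -0.0004] [-0.02 -0.   -4.97]
plan [-0.2509 -0.1364  0.0296] [-0.02 -0.   -9.97]
```

View pics/s12.png

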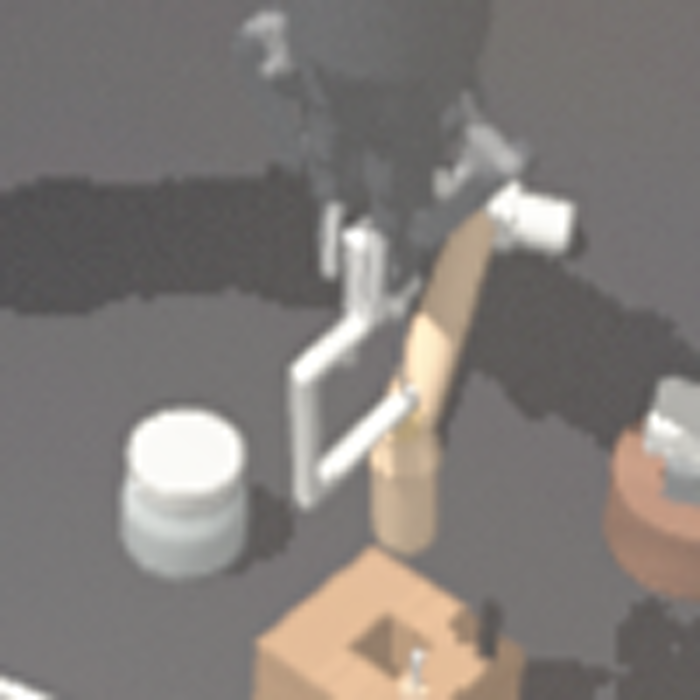

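Request:
arm_command(commands=[[[-0.015,-0.016,0,0,0,-1,255],[-0.04,-0.042,0,0,0,-2,255],[-0.065,-0.069,0,0,0,-3,255],[-0.09,-0.096,0,0,0,-4,255],[-0.106,-0.113,0,0,0,-5,255]]])

```text
time: 12.7
ee_pos: [395.7, -63.4, 278.8]
orientation: [[-0.086, 0.996, -0.003], [0.996, 0.086, -0.0], [0.0, -0.003, -1.0]]
ft_force: [0.7, -0.8, -2.5]
grip_width: 0.152
```

```bash
python3 -c "
from h import *
stt();plan([381,-204,260],10)"
```

```text
t 12.7 p [395.7 -63.4 278.8] azy 4.91 zt [-2.7e-03 -2.0e-04 -1.0e+00] f [ 0.7 -0.8 -2.5] w 0.152 j [-25.  -3.  30. 100.   2.  83.  10.]
plan [-0.1389 -0.0266  0.0188] [-0.16 -0.01 -5.09]
```

Request:
arm_command(commands=[[[-0.02,-0.004,0,0,0,-1,255],[-0.05,-0.01,0.004,0,0,-2,255],[-0.085,-0.016,0.008,0,0,-3,255],[-0.115,-0.022,0.013,0,0,-4,255],[-0.136,-0.0265,0.018,0,0,-5,255]]])

```text
time: 13.2
ee_pos: [382.5, -201.2, 260.9]
orientation: [[-0.172, 0.985, -0.001], [0.985, 0.172, -0.0], [-0.0, -0.001, -1.0]]
ft_force: [0.4, -0.4, -1.9]
grip_width: 0.145
```

Request:
arm_command(commands=[[[0,0,0,0,0,0,255],[0,0,0,0,0,0,255]]])

```text
time: 13.4
ee_pos: [383.4, -198.5, 260.9]
orientation: [[-0.173, 0.985, -0.002], [0.985, 0.173, 0.001], [0.002, -0.001, -1.0]]
ft_force: [0.9, 0.4, -1.2]
grip_width: 0.149
```

```bash
python3 - <<'E'
from h import *
stt();c=cap('scene','scene13.png');t=cap('top','top13.png')
f=np.clip((c['frame']/255.)**.5*255,0,255).astype(np.uint8)
a=cv2.resize(f[180:290,150:270,::-1],None,fx=6,fy=6,interpolation=cv2.INTER_CUBIC)
cv2.imwrite('pics/s13.png',a)
P=cloud(c); z=P[...,2]
m=(z>202)&(z<215)&(P[...,0]>425)&(P[...,0]<495)&(P[...,1]<-130)&(P[...,1]>-220); p=P[m]
print(len(p),cv2.fitLine(p[:,:2].astype(np.float32),cv2.DIST_HUBER,0,.01,.01).ravel())
E
```

```text
t 13.4 p [ 383.4 -198.5  260.9] azy 9.95 zt [-0.0016  0.0013 -1.    ] f [ 0.9  0.4 -1.2] w 0.149 j [-15.   2.  42.  98.  -1.  80.  37.]
93 [ 9.8098546e-01  1.9408116e-01  4.5881082e+02 -1.9401392e+02]
```

View pics/s13.png

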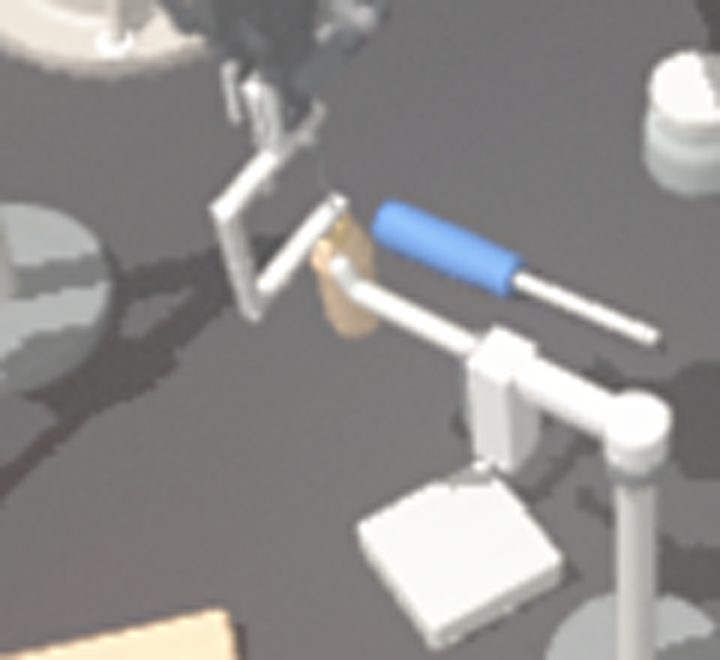

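View pics/top13.png

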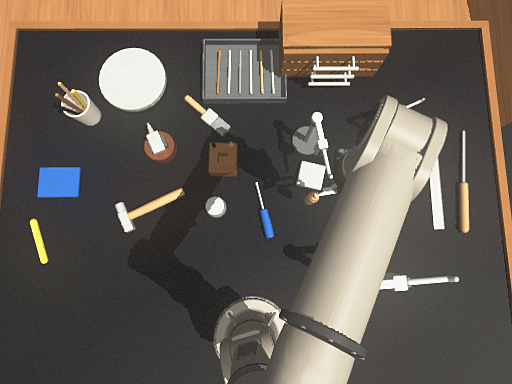

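```bash
python3 - <<'E'
from h import *
c=cap('scene');stt()
P=cloud(c); x,y,z=[P[...,i] for i in range(3)]
m=(x>340)&(x<425)&(y<-140)&(y>-270)&(z>90)&(z<320); p=P[m]; print(len(p))
for a in range(90,320,10):
    k=(p[:,2]>=a)&(p[:,2]<a+10); q=p[k]
    if len(q): print(a,len(q),q.mean(0).round(1),'y',q[:,1].min().round(),q[:,1].max().round(),'x',q[:,0].min().round(),q[:,0].max().round())
E
```

```text
t 13.55 p [ 384.4 -197.4  261.5] azy 10.18 zt [-3.e-04  9.e-04 -1.e+00] f [ 0.4  0.1 -2.1] w 0.151 j [-15.   2.  42.  98.  -1.  80.  37.]
483
100 6 [ 383.4 -161.7  106.8] y -171.0 -153.0 x 376.0 388.0
110 10 [ 384.1 -166.4  115.4] y -172.0 -158.0 x 373.0 390.0
120 19 [ 384.8 -167.6  124.9] y -173.0 -157.0 x 374.0 393.0
130 8 [ 380.6 -171.6  135.9] y -173.0 -167.0 x 372.0 388.0
140 11 [ 384.1 -165.6  145.8] y -176.0 -153.0 x 376.0 391.0
150 9 [ 383.2 -168.9  154.9] y -177.0 -158.0 x 368.0 392.0
160 16 [ 384.4 -165.3  165. ] y -176.0 -153.0 x 369.0 392.0
170 28 [ 383.8 -166.7  174.3] y -178.0 -155.0 x 375.0 390.0
180 23 [ 385.2 -186.2  186.9] y -231.0 -160.0 x 378.0 393.0
190 67 [ 384.7 -197.   195.3] y -233.0 -158.0 x 373.0 394.0
200 19 [ 387.2 -201.4  203.5] y -232.0 -166.0 x 378.0 395.0
210 17 [ 404.3 -209.6  216.4] y -234.0 -169.0 x 379.0 424.0
220 15 [ 397.7 -214.7  223.6] y -234.0 -168.0 x 379.0 424.0
230 12 [ 390.9 -222.4  235.3] y -237.0 -170.0 x 378.0 395.0
240 11 [ 386.8 -205.7  244.9] y -237.0 -170.0 x 378.0 394.0
250 17 [ 389.5 -217.6  255.7] y -239.0 -172.0 x 378.0 397.0
260 60 [ 388.6 -212.1  265.8] y -238.0 -169.0 x 381.0 397.0
270 21 [ 387.9 -202.7  273. ] y -230.0 -169.0 x 378.0 393.0
280 9 [ 384.7 -203.1  285.1] y -207.0 -197.0 x 377.0 398.0
290 22 [ 389.3 -205.1  296.3] y -212.0 -189.0 x 375.0 403.0
300 40 [ 391.8 -203.2  304.7] y -211.0 -188.0 x 364.0 406.0
310 43 [ 387.2 -204.1  314.3] y -212.0 -193.0 x 367.0 408.0
```

```bash
python3 -c "
from h import *
stt();plan([382,-207,238],10)"
```

```text
t 13.55 p [ 384.4 -197.4  261.5] azy 10.18 zt [-3.e-04  9.e-04 -1.e+00] f [ 0.4  0.1 -2.1] w 0.151 j [-15.   2.  42.  98.  -1.  80.  37.]
plan [-0.0091 -0.004   0.0235] [-0.01 -0.05  0.18]
```

Request:
arm_command(commands=[[[-0.002,-0.001,0.004,0,0,0,255],[-0.005,-0.002,0.01,0,0,0,255],[-0.007,-0.003,0.016,0,0,0,255],[-0.009,-0.004,0.0215,0,0,0,255],[-0.009,-0.004,0.0235,0,0,0,255]]], force=100)

```text
time: 14.05
ee_pos: [380.8, -208.6, 237.3]
orientation: [[-0.173, 0.985, -0.002], [0.985, 0.173, 0.0], [0.001, -0.002, -1.0]]
ft_force: [-0.2, -0.1, -2.6]
grip_width: 0.139
```

Request:
arm_command(commands=[[[0,0,0,0,0,0,255],[0,0,0,0,0,0,255],[0,0,0,0,0,0,255]]])

```text
time: 14.35
ee_pos: [381.9, -208.5, 238.5]
orientation: [[-0.174, 0.985, 0.001], [0.985, 0.174, -0.0], [-0.0, 0.001, -1.0]]
ft_force: [-0.1, 0.1, -2.0]
grip_width: 0.142
```

```bash
python3 - <<'E'
from h import *
stt();c=cap('scene','scene14.png')
f=np.clip((c['frame']/255.)**.5*255,0,255).astype(np.uint8)
a=cv2.resize(f[190:280,160:260,::-1],None,fx=7,fy=7,interpolation=cv2.INTER_CUBIC)
cv2.imwrite('pics/s14.png',a)
P=cloud(c); x,y,z=[P[...,i] for i in range(3)]
m=(x>340)&(x<425)&(y<-140)&(y>-270)&(z>90)&(z<320); p=P[m]
for a in range(90,300,20):
    k=(p[:,2]>=a)&(p[:,2]<a+20)&(p[:,0]<398); q=p[k]
    if len(q): print(a,len(q),q.mean(0).round(1),'y',q[:,1].min().round(),q[:,1].max().round(),'x',q[:,0].min().round(),q[:,0].max().round())
plan([457,-194,238],10)
E
```

```text
t 14.35 p [ 381.9 -208.5  238.5] azy 10.04 zt [ 6.e-04 -2.e-04 -1.e+00] f [-0.1  0.1 -2. ] w 0.142 j [-14.   3.  43. 101.  -2.  77.  39.]
90 33 [ 383.2 -175.8  100.9] y -185.0 -162.0 x 369.0 390.0
110 37 [ 383.6 -178.2  120.4] y -186.0 -161.0 x 369.0 391.0
130 40 [ 382.8 -180.9  141.3] y -188.0 -167.0 x 369.0 392.0
150 46 [ 383.1 -202.4  163.3] y -241.0 -175.0 x 375.0 392.0
170 73 [ 383.1 -208.6  175.9] y -245.0 -172.0 x 374.0 393.0
190 21 [ 386.7 -227.4  200.8] y -246.0 -179.0 x 376.0 393.0
210 21 [ 387.  -232.   220.7] y -248.0 -181.0 x 377.0 392.0
230 85 [ 385.9 -221.7  242.1] y -249.0 -179.0 x 377.0 395.0
250 22 [ 383.9 -212.2  259.6] y -217.0 -201.0 x 363.0 397.0
270 57 [ 383.4 -216.4  281.2] y -222.0 -197.0 x 361.0 398.0
290 42 [ 378.9 -217.4  299.5] y -224.0 -209.0 x 356.0 397.0
plan [0.0011 0.0765 0.0005] [0.03 0.01 0.04]
```

View pics/s14.png

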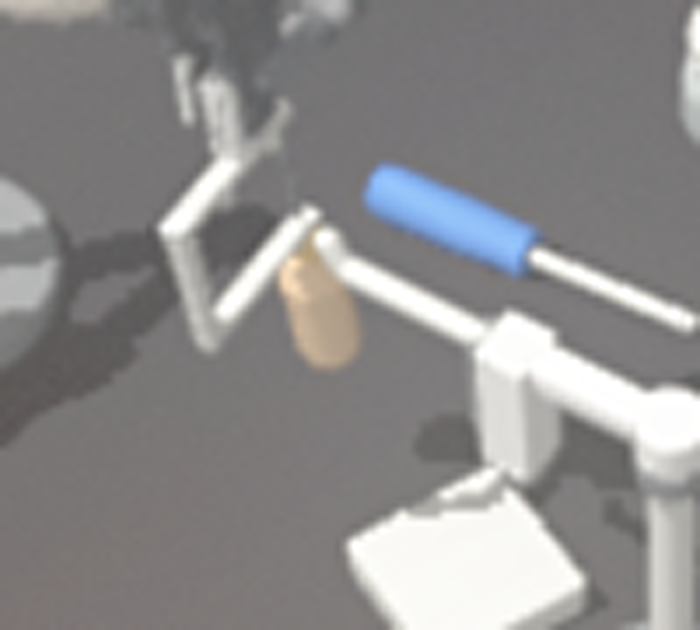

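Request:
arm_command(commands=[[[0,0.006,0,0,0,0,255],[0,0.016,0,0,0,0,255],[0,0.026,0,0,0,0,255],[0.0,0.035,0,0,0,0,255],[0.0,0.04,0,0,0,0,255]]])

```text
time: 14.9
ee_pos: [422.4, -200.9, 238.0]
orientation: [[-0.176, 0.984, -0.0], [0.984, 0.176, -0.0], [-0.0, -0.0, -1.0]]
ft_force: [0.4, 0.6, -1.7]
grip_width: 0.14
```

```bash
python3 - <<'E'
from h import *
stt();c=cap('scene','scene15.png')
f=np.clip((c['frame']/255.)**.5*255,0,255).astype(np.uint8)
a=cv2.resize(f[190:280,160:260,::-1],None,fx=7,fy=7,interpolation=cv2.INTER_CUBIC)
cv2.imwrite('pics/s15.png',a)
plan([457,-194,238],10)
E
```

```text
t 14.9 p [ 422.4 -200.9  238. ] azy 10.11 zt [-2.e-04 -4.e-04 -1.e+00] f [ 0.4  0.6 -1.7] w 0.14 j [-14.   8.  42.  96.  -5.  78.  39.]
plan [ 0.0007  0.0348 -0.0001] [-0.01  0.04  0.13]
```

View pics/s15.png

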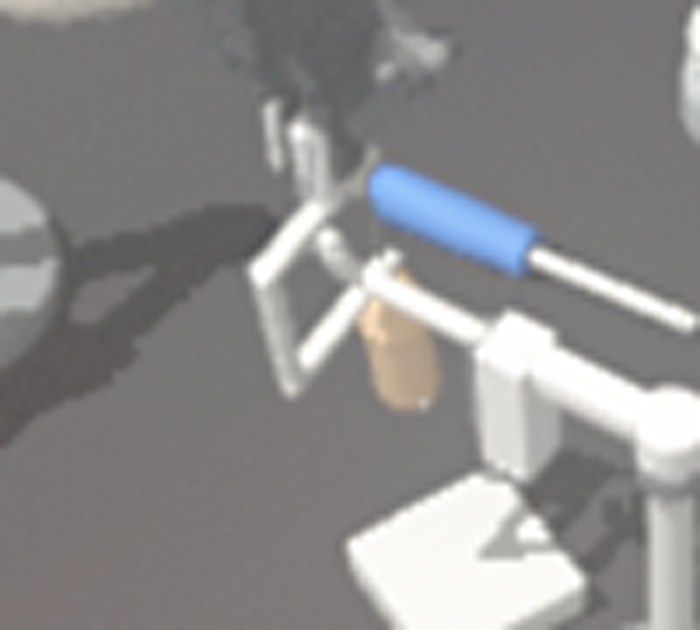

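Request:
arm_command(commands=[[[0,0.006,0,0,0,0,255],[0,0.015,0,0,0,0,255],[0,0.025,0,0,0,0,255],[0.0,0.033,0,0,0,0,255],[0.0,0.035,0,0,0,0,255]]])

```text
time: 15.45
ee_pos: [456.8, -194.7, 238.0]
orientation: [[-0.176, 0.984, 0.0], [0.984, 0.176, -0.0], [-0.0, 0.0, -1.0]]
ft_force: [0.7, 0.2, -2.5]
grip_width: 0.135
```

Request:
arm_command(commands=[[[0,0,0,0,0,0,255],[0,0,0,0,0,0,255]]])

```text
time: 15.65
ee_pos: [455.1, -195.6, 238.2]
orientation: [[-0.174, 0.985, -0.001], [0.985, 0.174, -0.0], [0.0, -0.001, -1.0]]
ft_force: [0.0, -0.4, -1.5]
grip_width: 0.139
```

```bash
python3 - <<'E'
from h import *
stt();c=cap('scene','scene16.png');t=cap('top','top16.png')
f=np.clip((c['frame']/255.)**.5*255,0,255).astype(np.uint8)
a=cv2.resize(f[190:280,180:260,::-1],None,fx=8,fy=8,interpolation=cv2.INTER_CUBIC)
cv2.imwrite('pics/s16.png',a)
P=cloud(c); x,y,z=[P[...,i] for i in range(3)]
m=(x>435)&(x<480)&(y<-140)&(y>-270)&(z>30)&(z<320); p=P[m]
for a in range(50,310,20):
    k=(p[:,2]>=a)&(p[:,2]<a+20); q=p[k]
    if len(q): print(a,len(q),q.mean(0).round(1),'y',q[:,1].min().round(),q[:,1].max().round(),'x',q[:,0].min().round(),q[:,0].max().round())
m=(z>203)&(z<212)&(x>422)&(x<497)&(abs(y+194+(x-458)*-0.18)<12)&((x<448)|(x>470)); p=P[m]; print(len(p),cv2.fitLine(p[:,:2].astype(np.float32),cv2.DIST_HUBER,0,.01,.01).ravel(),np.median(p[:,2]))
E
```

```text
t 15.65 p [ 455.1 -195.6  238.2] azy 10.0 zt [-5.e-04 -1.e-04 -1.e+00] f [ 0.  -0.4 -1.5] w 0.139 j [-13.  12.  42.  93.  -8.  79.  40.]
70 3 [ 454.2 -167.2   89.2] y -169.0 -165.0 x 452.0 456.0
90 18 [ 451.8 -168.2   98.8] y -171.0 -162.0 x 438.0 460.0
110 17 [ 452.6 -170.8  119.8] y -175.0 -168.0 x 443.0 459.0
130 26 [ 453.2 -172.5  141.7] y -175.0 -168.0 x 444.0 461.0
150 37 [ 456.6 -195.7  164.3] y -229.0 -154.0 x 447.0 466.0
170 58 [ 456.2 -198.1  175.4] y -231.0 -158.0 x 446.0 467.0
190 48 [ 460.9 -204.6  203.6] y -234.0 -165.0 x 444.0 478.0
210 40 [ 461.8 -208.9  216. ] y -235.0 -170.0 x 449.0 478.0
230 79 [ 459.2 -210.3  241.8] y -236.0 -166.0 x 452.0 467.0
250 22 [ 457.3 -201.4  261.4] y -207.0 -193.0 x 447.0 472.0
270 72 [ 460.3 -202.   282. ] y -211.0 -188.0 x 436.0 477.0
290 59 [ 456.9 -203.1  299.2] y -211.0 -193.0 x 438.0 479.0
46 [ 9.7875595e-01  2.0502877e-01  4.7004050e+02 -1.9137805e+02] 209.45191035430463
```

View pics/s16.png

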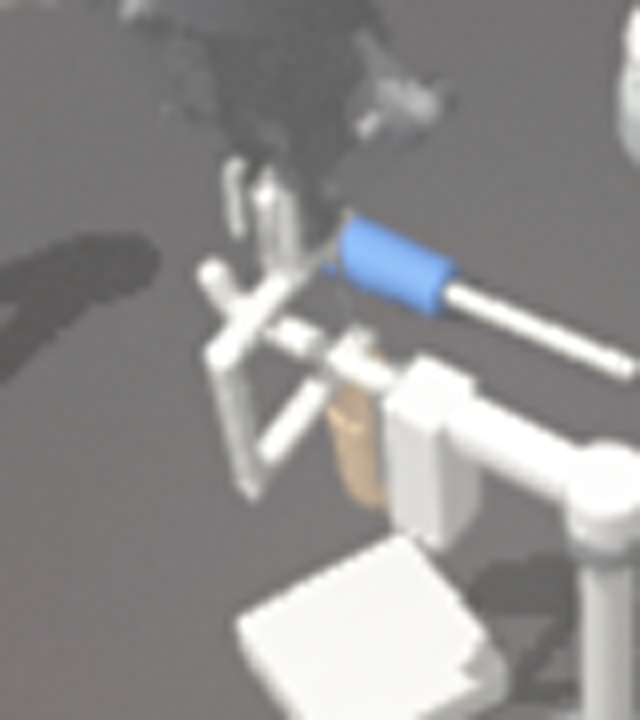

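View pics/top16.png

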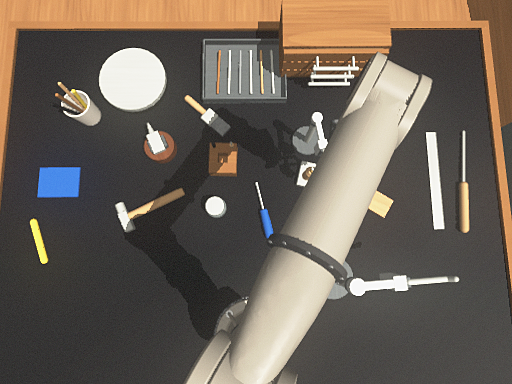

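Request:
arm_command(commands=[[[0,0.001,0.005,0,0,0,255],[0,0.001,0.011,0,0,0,255],[0,0.001,0.017,0,0,0,255],[0,0.001,0.021,0,0,0,255],[0,0.001,0.022,0,0,0,255]]])

```text
time: 16.25
ee_pos: [455.9, -194.9, 215.3]
orientation: [[-0.174, 0.985, -0.002], [0.985, 0.174, 0.001], [0.001, -0.002, -1.0]]
ft_force: [0.3, 0.3, -2.1]
grip_width: 0.141
```

Request:
arm_command(commands=[[[0,0,0,0,0,0,255],[0,0,0,0,0,0,255],[0,0,0,0,0,0,255]]])

```text
time: 16.55
ee_pos: [456.7, -195.3, 216.5]
orientation: [[-0.174, 0.985, 0.001], [0.985, 0.174, -0.0], [-0.0, 0.001, -1.0]]
ft_force: [-0.0, -0.4, -2.1]
grip_width: 0.138
```

```bash
python3 - <<'E'
from h import *
stt();c=cap('scene','scene17.png')
f=np.clip((c['frame']/255.)**.5*255,0,255).astype(np.uint8)
a=cv2.resize(f[190:280,180:260,::-1],None,fx=8,fy=8,interpolation=cv2.INTER_CUBIC)
cv2.imwrite('pics/s17.png',a)
stt()
E
```

```text
t 16.55 p [ 456.7 -195.3  216.5] azy 10.03 zt [ 7.e-04 -2.e-04 -1.e+00] f [-0.  -0.4 -2.1] w 0.138 j [-13.  13.  42.  95.  -9.  76.  40.]
t 16.6 p [ 456.7 -195.3  216.5] azy 10.03 zt [ 6.e-04 -1.e-04 -1.e+00] f [-0.7  0.1 -2.2] w 0.145 j [-13.  13.  42.  95.  -9.  76.  40.]
```

View pics/s17.png

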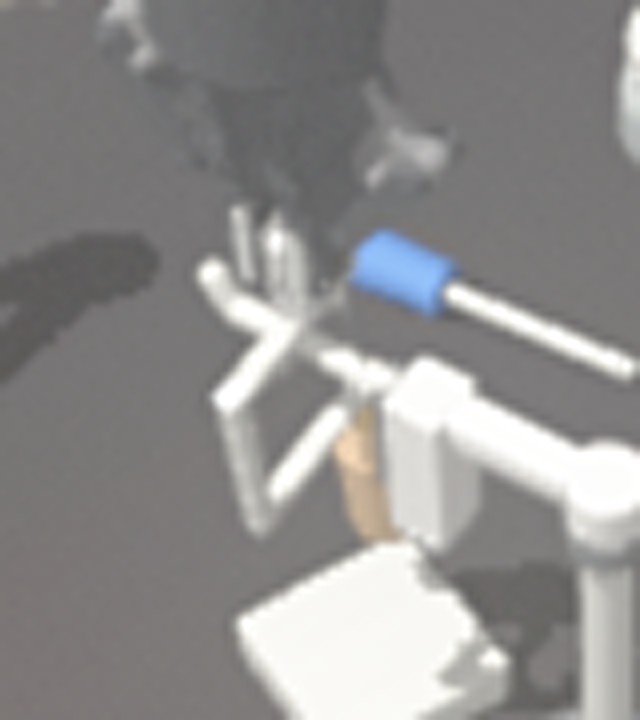

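Request:
arm_command(commands=[[[0,0,0.002,0,0,0,255],[0,0,0.004,0,0,0,255],[0,0,0.006,0,0,0,255],[0,0,0.006,0,0,0,255]]])

```text
time: 17.0
ee_pos: [456.4, -195.2, 210.1]
orientation: [[-0.174, 0.985, -0.0], [0.985, 0.174, 0.0], [0.0, -0.0, -1.0]]
ft_force: [0.0, 0.2, -0.4]
grip_width: 0.137
```

Request:
arm_command(commands=[[[0,0,0.002,0,0,0,255],[0,0,0.003,0,0,0,255],[0,0,0.003,0,0,0,255]]])

```text
time: 17.3
ee_pos: [456.6, -195.2, 207.3]
orientation: [[-0.174, 0.985, 0.0], [0.985, 0.174, -0.0], [-0.0, 0.0, -1.0]]
ft_force: [-0.3, 0.7, 0.8]
grip_width: 0.138
```

Request:
arm_command(commands=[[[0,0,0.002,0,0,0,255],[0,0,0.003,0,0,0,255],[0,0,0.003,0,0,0,255]]])

```text
time: 17.6
ee_pos: [456.6, -195.3, 204.3]
orientation: [[-0.174, 0.985, 0.0], [0.985, 0.174, -0.0], [-0.0, 0.0, -1.0]]
ft_force: [-0.7, -0.5, 1.7]
grip_width: 0.134
```

Request:
arm_command(commands=[[[0,0,0.002,0,0,0,255],[0,0,0.004,0,0,0,255],[0,0,0.006,0,0,0,255],[0,0,0.006,0,0,0,255]]])

```text
time: 18.0
ee_pos: [456.6, -195.3, 198.3]
orientation: [[-0.174, 0.985, 0.0], [0.985, 0.174, -0.0], [-0.0, 0.0, -1.0]]
ft_force: [-1.5, 0.0, 4.2]
grip_width: 0.138
```

```bash
python3 - <<'E'
from h import *
stt();c=cap('scene','scene18.png')
f=np.clip((c['frame']/255.)**.5*255,0,255).astype(np.uint8)
a=cv2.resize(f[190:280,180:260,::-1],None,fx=8,fy=8,interpolation=cv2.INTER_CUBIC)
cv2.imwrite('pics/s18.png',a)
stt()
E
```

```text
t 18.0 p [ 456.6 -195.3  198.3] azy 10.02 zt [ 3.e-04 -2.e-04 -1.e+00] f [-1.5  0.   4.2] w 0.138 j [-13.  14.  41.  97.  -9.  73.  41.]
t 18.05 p [ 456.6 -195.3  198.4] azy 10.03 zt [ 4.e-04 -2.e-04 -1.e+00] f [-1.1  0.2  3.9] w 0.144 j [-13.  14.  41.  97.  -9.  73.  41.]
```

View pics/s18.png

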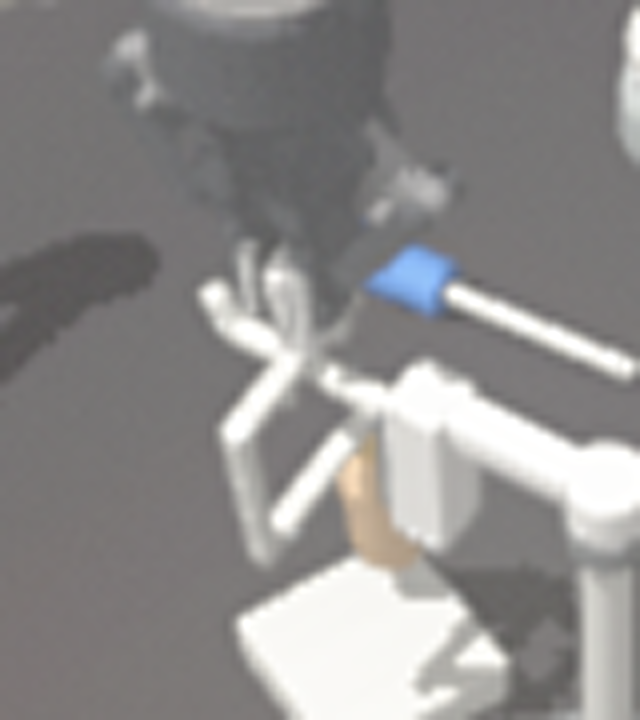

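Request:
arm_command(commands=[[[0,0,0.002,0,0,0,255],[0,0,0.004,0,0,0,255],[0,0,0.004,0,0,0,255],[0,0,0.004,0,0,0,255],[0,0,0.004,0,0,0,255]]])

```text
time: 18.55
ee_pos: [456.6, -195.3, 194.5]
orientation: [[-0.174, 0.985, 0.001], [0.985, 0.174, -0.0], [-0.0, 0.001, -1.0]]
ft_force: [-1.4, 1.6, 6.2]
grip_width: 0.141
```

```bash
python3 - <<'E'
from h import *
stt();c=cap('scene','scene19.png')
f=np.clip((c['frame']/255.)**.5*255,0,255).astype(np.uint8)
a=cv2.resize(f[190:280,180:260,::-1],None,fx=8,fy=8,interpolation=cv2.INTER_CUBIC)
cv2.imwrite('pics/s19.png',a)
P=cloud(c); x,y,z=[P[...,i] for i in range(3)]
m=(x>435)&(x<480)&(y<-140)&(y>-270)&(z>10)&(z<320); p=P[m]
for a in range(110,310,10):
    k=(p[:,2]>=a)&(p[:,2]<a+10); q=p[k]
    if len(q): print(a,len(q),q.mean(0).round(1),'y',q[:,1].min().round(),q[:,1].max().round(),'x',q[:,0].min().round(),q[:,0].max().round())
m=(z>185)&(z<225)&(x>410)&(x<440)&(abs(y+194-(x-458)*0.18)<12); p=P[m]; print(len(p),p.mean(0),np.median(p[p[:,0]>425],0))
E
```

```text
t 18.55 p [ 456.6 -195.3  194.5] azy 10.03 zt [ 6.e-04 -1.e-04 -1.e+00] f [-1.4  1.6  6.2] w 0.141 j [-13.  14.  41.  97. -10.  73.  41.]
110 8 [ 455.6 -184.2  114.9] y -225.0 -164.0 x 450.0 462.0
120 52 [ 457.9 -198.8  126.4] y -229.0 -162.0 x 448.0 466.0
130 28 [ 457.1 -193.5  133.2] y -231.0 -165.0 x 449.0 467.0
140 8 [ 464.3 -227.2  145.5] y -231.0 -223.0 x 459.0 468.0
150 7 [ 463.  -230.4  154.8] y -232.0 -228.0 x 457.0 467.0
160 10 [ 462.3 -217.9  165.6] y -234.0 -168.0 x 453.0 467.0
170 10 [ 462.4 -218.9  175.7] y -234.0 -167.0 x 452.0 467.0
180 12 [ 461.1 -216.6  186.7] y -237.0 -178.0 x 435.0 469.0
190 81 [ 460.9 -204.5  195.1] y -235.0 -171.0 x 435.0 479.0
200 30 [ 459.4 -205.6  203.7] y -236.0 -167.0 x 449.0 467.0
210 5 [ 457.9 -201.4  214.6] y -203.0 -200.0 x 453.0 466.0
220 18 [ 460.5 -202.2  226.2] y -208.0 -188.0 x 444.0 475.0
230 32 [ 462.1 -203.1  235.1] y -210.0 -188.0 x 439.0 478.0
240 43 [ 459.8 -201.1  244.7] y -208.0 -189.0 x 440.0 478.0
250 29 [ 459.5 -202.4  255.7] y -209.0 -196.0 x 443.0 478.0
260 26 [ 458.8 -204.7  265.8] y -212.0 -196.0 x 442.0 479.0
270 48 [ 465.1 -198.7  274. ] y -214.0 -179.0 x 442.0 480.0
280 30 [ 464.9 -199.1  285.1] y -215.0 -178.0 x 439.0 478.0
290 34 [ 462.9 -208.9  295.1] y -217.0 -192.0 x 442.0 479.0
300 33 [ 459.  -210.9  306. ] y -218.0 -203.0 x 443.0 479.0
39 [ 427.89156093 -199.17112544  197.09806582] [ 432.61915979 -199.43723715  194.27345112]
```

View pics/s19.png

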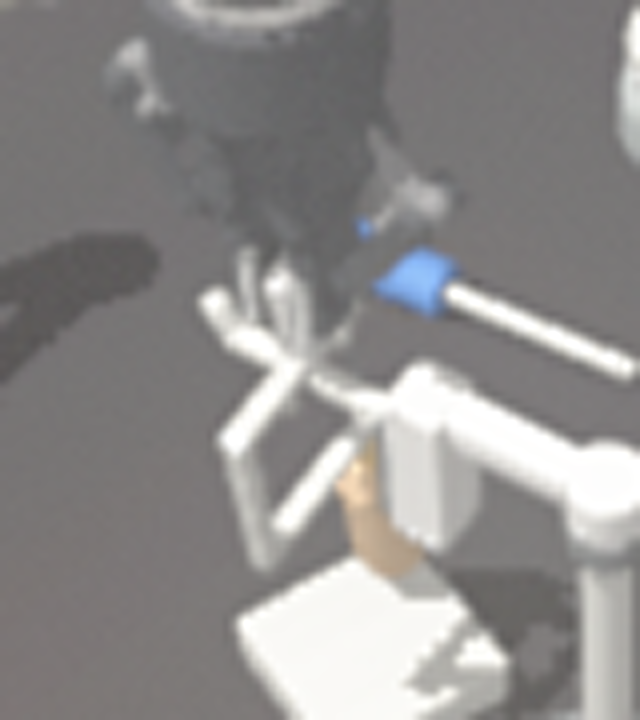

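Request:
arm_command(commands=[[[0,0,-0.003,0,0,0,255],[0,0,-0.006,0,0,0,255],[0,0,-0.009,0,0,0,255],[0,0,-0.012,0,0,0,255],[0,0,-0.0135,0,0,0,255]]])

```text
time: 19.1
ee_pos: [456.5, -195.2, 207.6]
orientation: [[-0.174, 0.985, 0.0], [0.985, 0.174, -0.0], [-0.0, -0.0, -1.0]]
ft_force: [-0.5, -0.6, -0.2]
grip_width: 0.138
```

Request:
arm_command(commands=[[[0,0,0,0,0,0,255],[0,0,0,0,0,0,255]]])

```text
time: 19.3
ee_pos: [456.5, -195.2, 207.5]
orientation: [[-0.174, 0.985, -0.0], [0.985, 0.174, -0.0], [-0.0, -0.0, -1.0]]
ft_force: [0.2, 0.3, -0.8]
grip_width: 0.139
```

Request:
arm_command(commands=[[[0,0,0,0,0,0,205],[0,0,0,0,0,0,195],[0,0,0,0,0,0,180],[0,0,0,0,0,0,160],[0,0,0,0,0,0,140]]], force=20)

```text
time: 19.8
ee_pos: [456.4, -195.1, 207.6]
orientation: [[-0.174, 0.985, -0.0], [0.985, 0.174, 0.0], [0.0, -0.0, -1.0]]
ft_force: [-0.4, -0.2, -0.5]
grip_width: 0.447
```

```bash
python3 - <<'E'
from h import *
stt();c=cap('scene','scene20.png')
f=np.clip((c['frame']/255.)**.5*255,0,255).astype(np.uint8)
a=cv2.resize(f[190:280,180:260,::-1],None,fx=8,fy=8,interpolation=cv2.INTER_CUBIC)
cv2.imwrite('pics/s20.png',a)
E
```

```text
t 19.8 p [ 456.4 -195.1  207.6] azy 10.03 zt [-2.e-04  1.e-04 -1.e+00] f [-0.4 -0.2 -0.5] w 0.447 j [-13.  13.  41.  96.  -9.  75.  40.]
```

View pics/s20.png

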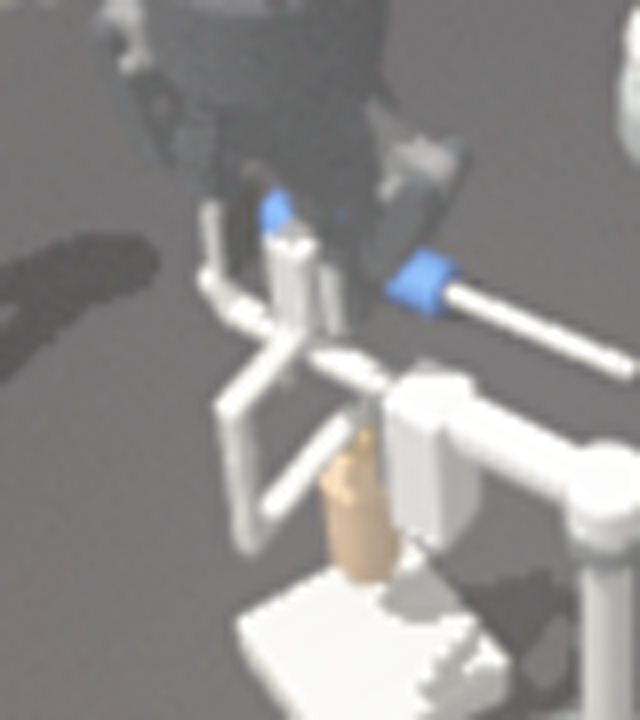

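Request:
arm_command(commands=[[[0,0,-0.01,0,0,0,140],[0,0,-0.025,0,0,0,140],[0,0,-0.045,0,0,0,140],[0,0,-0.07,0,0,0,140],[0,0,-0.1,0,0,0,140]]])

```text
time: 20.35
ee_pos: [456.0, -195.0, 308.9]
orientation: [[-0.174, 0.985, -0.001], [0.985, 0.174, 0.0], [0.001, -0.001, -1.0]]
ft_force: [0.1, 0.7, -0.1]
grip_width: 0.451
```

```bash
python3 - <<'E'
from h import *
stt();c=cap('scene','scene21.png')
f=np.clip((c['frame']/255.)**.5*255,0,255).astype(np.uint8)
a=cv2.resize(f[190:280,180:260,::-1],None,fx=8,fy=8,interpolation=cv2.INTER_CUBIC)
cv2.imwrite('pics/s21.png',a)
plan([400,-60,330],10)
E
```

```text
t 20.35 p [ 456.  -195.   308.9] azy 10.02 zt [-7.e-04  4.e-04 -1.e+00] f [ 0.1  0.7 -0.1] w 0.451 j [-13.  11.  42.  84.  -7.  88.  39.]
plan [ 0.1447 -0.034  -0.0165] [0.5  0.26 0.04]
```

View pics/s21.png

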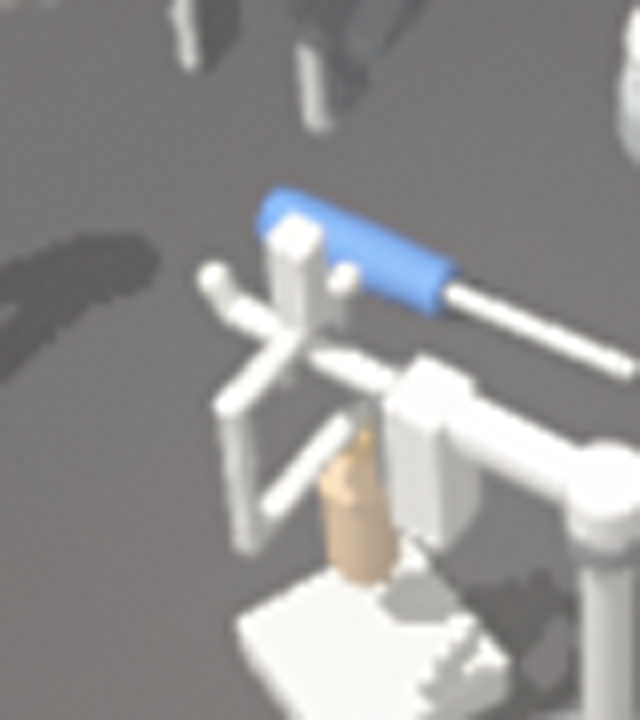

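Request:
arm_command(commands=[[[0,0,-0.02,0,0,0,140],[0.02,-0.01,-0.04,0,0,0,140],[0.06,-0.02,-0.05,0,0,0,140],[0.1,-0.03,-0.05,0,0,0,140],[0.14,-0.035,-0.05,0,0,0,140]]])

```text
time: 20.9
ee_pos: [397.0, -62.9, 359.0]
orientation: [[-0.172, 0.985, 0.003], [0.985, 0.172, 0.001], [-0.0, 0.003, -1.0]]
ft_force: [1.0, 0.3, 0.3]
grip_width: 0.452
```

Request:
arm_command(commands=[[[0.04,0,0,0,0,0,140],[0.08,0.0,0,0,0,0,140],[0.12,0.0,0,0,0,0,140],[0.16,0.0,0,0,0,0,140],[0.19,0,0,0,0,0,140]]])

```text
time: 21.4
ee_pos: [363.7, 126.3, 358.5]
orientation: [[-0.177, 0.984, 0.001], [0.984, 0.177, 0.001], [0.001, 0.001, -1.0]]
ft_force: [0.0, -0.2, 0.6]
grip_width: 0.451
```

Request:
arm_command(commands=[[[0,0,0,0,0,0,140],[0,0.0,0,0,0,0,140],[0,0.0,0,0,0,0,140],[0,0.0,0,0,0,0,140],[0,0,0,0,0,0,140]]])

```text
time: 21.9
ee_pos: [364.8, 122.7, 357.9]
orientation: [[-0.172, 0.985, 0.0], [0.985, 0.172, 0.0], [0.0, 0.0, -1.0]]
ft_force: [0.2, -0.1, 1.1]
grip_width: 0.452
```

```bash
python3 - <<'E'
from h import *
stt()
for i in range(2):
    c=cap('scene','scene22%d.png'%i); t=cap('top','top22%d.png'%i)
    for c in (c,t):
        P=cloud(c); x,y,z=[P[...,k] for k in range(3)]
        m=(x>425)&(x<490)&(y<-140)&(y>-270)&(z>40)&(z<320); p=P[m]
        for a in range(50,250,20):
            k=(p[:,2]>=a)&(p[:,2]<a+20); q=p[k]
            if len(q) and i==0: print(a,len(q),q.mean(0).round(1),'y',q[:,1].min().round(),q[:,1].max().round())
        m=(z>190)&(z<215)&(x>422)&(x<440)&(abs(y+194-(x-458)*0.18)<12); print('bar',np.median(P[m],0).round(1))
        m=(z>205)&(x>440)&(x<475)&(y<-180)&(y>-215); print('clamp top',P[m][:,2].max(),np.median(P[m&(z>225)],0))
        # bystanders
        for nm,b in (('bb',(410,520,-250,-120,12,30)),('jar',(320,400,60,150,40,80))):
            m=(x>b[0])&(x<b[1])&(y>b[2])&(y<b[3])&(z>b[4])&(z<b[5]); q=P[m]; print(nm,len(q),q.mean(0).round(1))
s=load('scene');t=load('top')
f=np.clip((s['frame']/255.)**.5*255,0,255).astype(np.uint8)
cv2.imwrite('pics/s22.png',np.hstack([cv2.resize(f[190:280,180:260,::-1],(480,540),interpolation=cv2.INTER_CUBIC),cv2.resize(t['frame'][100:190,290:343,::-1],(318,540),interpolation=cv2.INTER_CUBIC)]))
E
```

```text
t 21.9 p [364.8 122.7 357.9] azy 9.89 zt [ 4.e-04  3.e-04 -1.e+00] f [ 0.2 -0.1  1.1] w 0.452 j [-40.  -5.  17.  91.   1.  94. -13.]
50 25 [ 458.8 -172.5   62.6] y -180.0 -160.0
70 31 [ 458.  -174.7   79.7] y -181.0 -163.0
90 30 [ 458.7 -176.7  101. ] y -183.0 -167.0
110 31 [ 456.  -175.5  118.4] y -183.0 -167.0
130 87 [ 458.3 -197.7  142. ] y -233.0 -165.0
150 18 [ 464.7 -222.3  159.4] y -235.0 -169.0
170 21 [ 462.7 -224.   179.6] y -236.0 -169.0
190 86 [ 462.  -201.1  204.6] y -238.0 -169.0
210 105 [ 456.8 -201.5  216.3] y -236.0 -164.0
230 32 [ 459.7 -196.3  239.2] y -202.0 -184.0
bar [ 432.2 -199.3  209.1]
clamp top 266.314127131761 [ 458.70189676 -196.91576958  250.35223319]
bb 543 [ 467.1 -185.    21.9]
jar 196 [371.8  99.6  57.8]
50 10 [ 442.1 -158.1   64.7] y -170.0 -151.0
70 18 [ 441.  -158.9   80.6] y -173.0 -151.0
90 19 [ 444.4 -158.   104.2] y -176.0 -151.0
110 51 [ 445.7 -163.2  118.2] y -179.0 -153.0
130 76 [ 453.5 -190.5  142.2] y -232.0 -159.0
150 20 [ 466.9 -201.2  161.6] y -232.0 -166.0
170 22 [ 468.6 -199.7  179.9] y -232.0 -166.0
190 94 [ 460.3 -191.   205.9] y -232.0 -171.0
210 84 [ 453.9 -195.7  216.5] y -233.0 -163.0
230 21 [ 450.8 -188.1  239.9] y -198.0 -183.0
bar [ 432.  -193.2  207.7]
clamp top 262.8069082959129 [ 452.1422646  -188.86126533  257.57587807]
bb 450 [ 456.9 -175.5   21.3]
jar 277 [365.7 105.3  59.5]
bar [ 429.3 -199.4  209. ]
clamp top 267.6781465154599 [ 460.01191874 -196.72320728  250.63104651]
bb 542 [ 467.2 -184.9   21.8]
jar 197 [371.7  99.4  57.8]
bar [ 432.  -192.7  208.1]
clamp top 262.90253634035247 [ 452.28394295 -188.75665892  257.67774681]
bb 453 [ 456.6 -175.5   21.3]
jar 277 [365.6 105.4  59.9]
```

View pics/s22.png

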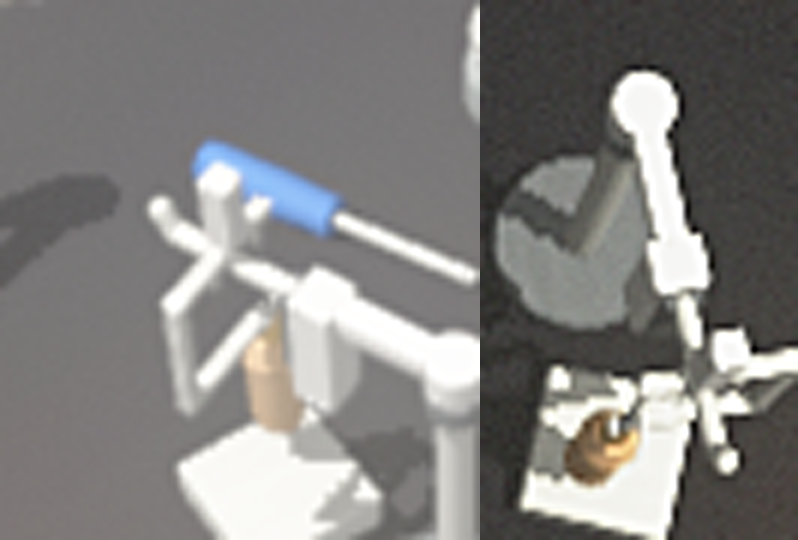

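View pics/top221.png

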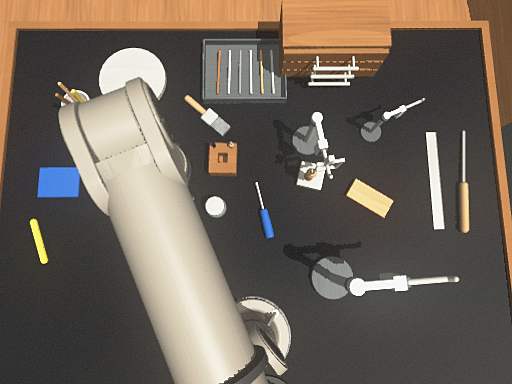

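```bash
python3 - <<'E'
from h import *
stt(); print(manip.hand_in()); stt()
E
```

```text
t 22.1 p [364.6 123.4 357.7] azy 9.99 zt [ 0.e+00  1.e-04 -1.e+00] f [ 0.1 -0.5 -0.8] w 0.448 j [-40.  -5.  17.  91.   1.  94. -13.]
the job is handed in; nothing more can be done
None
the job is handed in; nothing more can be done
```

The saw is hanging on the hook by its notch with the arm out, and I handed the job in at 22.1 s. The one thing I could not confirm is that the arm's joint is past 1.45 rad.

**What I did:**
- Pushed the middle-sized hanger's arm clockwise until it was blocked.
- Gripped the saw by its clamp, lifted it out of the block and threaded it over the hook tip.
- Tugged it down about 15 mm: about 8 N of pull, and the bar's measured height fell from 209 to 194 mm. I held that for about 0.4 s with the fingers on the saw.
- Eased it back up, let go and backed away.

**Last checks, from both cameras:**
- The bar is back at about 208–209 mm, so the spring is up.
- The clamp top is at about 263 mm; 262 mm is expected with the bar bearing in the notch.
- The notch is centred on the bar to within a few mm, and the saw leans about 0.08 rad.
- Two looks about 0.1 s apart showed no movement.
- The jar measured the same as at the start. The bench block looks unmoved in the pictures, but the hanging saw now spoils its reading. I did not measure the other loose things; they look in place in the last overhead picture.

**What disagreed or went wrong:**
- **Arm angle:** the arm turned only about 60° from where it stood, not 90°. I took it to be at its stop because it did not move under about 60 N, nor in a second push of about 8 N. I could not read the joint itself. That first push also loaded the wrist to about 64 N.
- **First push missed:** the camera showed the fingertips about 20 mm above the reported tip position, so my first sweep passed over the bar. I corrected for this from then on.
- **Saw tilt:** the saw tilted about 6° in the grip during transport and partly straightened on release.
- **Camera mismatch:** the two cameras differed by up to 6 mm sideways, so I used values in between.

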